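# Tip the tin opener out of the tall pot

### The arm

A 6-joint arm with a two-finger parallel gripper is mounted at the origin on the work surface. World frame = base frame: x ahead of the robot, y to its left, z up, the work surface at z = 0. Lengths are in m, angles in degrees, forces in N, time in s.
With the tool pointing down it reaches from about 0.35 to 1 m from the base axis. Payload 7.1 kg.
Tool frame: the origin (TCP) lies midway between the tips of the shut fingers; the grasp point (between the pads) lies 19 mm behind it (manip.grip_point_offset is the distance from the TCP to the grasp point, in m); z points along the fingers, x is the direction in which the jaws open and shut, and the axes are right-handed (so a half turn about z gives the same grasp; the last joint's range is limited). The gripper opens to 85 mm and grips with 20 to 120 N. Pads are 22 mm wide; open, the fingers measure 114 mm over their backs; the gripper's body (76 mm by 85 mm) begins 54 mm behind the grasp point. The pads swing forward as they close: fully open they stand 13 mm farther back than shut.
Start: joints at [64.916, 24.242, 93.386, -0, 62.372, -1.089], TCP at [0.254, 0.571, 0.231] pointing down, gripper open.
Joint ranges: [-172.04, 172.04], [-51.8, 120.97], [4.93, 147.93], [-75.15, 255.16], [6.16, 154.13], [-145.62, 145.62]. Speed limits (degrees/s): [136.94, 136.94, 172.46, 180, 180, 180].

### API

Orientations are given as [roll, pitch, yaw] about the fixed x, y, z axes, in that order (R = Rz(yaw) Ry(pitch) Rx(roll)).
In Python, from plant import manip gives the robot as it stands.
- The arm moves only by the tool drive_tool, never from a script. Its arguments are lists of equal length, an entry for each row: "offset": the shift along the tool's x, y, z in units of 25 mm (1.0 is 25 mm), a list of three; "angular": the turn, a rotation vector about the tool's x, y, z in units of 6 degrees (1.0 is 6 degrees), a list of three. In form: {"offset": [[x, y, z], ...], "angular": [[rx, ry, rz], ...]}. A call has 1 to 12 rows; each row is the pose to reach, as a shift and turn from the pose commanded when the call began, along the tool's axes at that moment; what a row does not reach only later rows make up. A row lasts 1/12 s, in which the tool goes at most 41.7 mm and 7.16 degrees, less where a joint would pass 70% of its speed; a pose out of reach is approached as far as the arm can. A call with a gripper value outside its range is refused whole. "jaw" is the opening in per cent of the stroke, from 0 (shut) to 100 (fully open), set as the call begins (left out, the last holds). The fingers move at their own pace and stop on an object; the grip force is fixed at half the most. Time passes only in rows, so rows that repeat a pose let the fingers close. It gives the time, the measured TCP pose, the force and the opening at its end, in the units of the state.
- manip.get_obs(): the state, without advancing time (a new reading comes with each control period).
- manip.snapshot(name): name is "scene" or "top" or "wrist"; returns a dict with "pixels" (384x512x3 uint8, red, green, blue), "range_z" (384x512 float32, m along the optical axis (not along the pixel's ray), 0 where there is no reading), "fx", "fy", "cx", "cy" (pixels), "R" (3x3) and "t" (3): a world point X has camera coordinates R X + t; the wrist camera has in their place "mount" (4x4, takes a point from camera to tool coordinates, whose origin is the TCP and whose axes are the tool frame's). Camera axes: x right, y down, z forward; pixel columns grow to the right and rows downward; lengths in m; the calibration is good to about 2 mm. The wrist camera is an equidistant fisheye: a pixel r from the principal point sees the ray r / f radians off the axis. A picture is of the moment at which its call begins: read the wrist's pose just before it.
- manip.hand_in(): hands the job in, once; it reports no verdict.
The state is a dict: "time": time; "joint_positions": joint angles; "qd": joint speeds; "joint_torque": joint torques, N m; "tool_pos": TCP position; "eef_rot": TCP orientation; "force": force on the tool from outside, world axes, zero at the start; "torque": the same for the moment, N m; "grip_width": opening from 0.0 (shut) to 1.0 (fully open).
Only numpy, scipy, OpenCV 4.12 (cv2) and the standard library are available. Lean on these libraries where they do the work, as an engineer would, in place of code of your own. Each camera call takes 0.05 s, during which the arm holds its last target.

### The job

The tin opener has dropped to the bottom of the tall, narrow, clear blue pot, too deep to reach. Tip the pot with its mouth held low over the shallow grey tray (no more than a hand's breadth, so the opener does not fall) until the opener slides out and lies in the tray, then stand the empty pot upright again where it was. Do not push or knock over the tin, the paint cup, the spoon or the block.

Things in the scene. Friction and masses are not known exactly. Their poses are not given: they have to be found in the camera images.
- pot_mid (a point): The tall narrow pot: square tube of clear blue plastic, 56 x 56 mm outside, 180 mm tall, walls and floor 3 mm, open at the top, loose, about 0.2 kg. Point at the centre of the pot, 90 mm above its underside; z points from floor to mouth, x and y are the normals of its flat sides. It starts upright on the shelf (this point at z = 0.09), turned by up to 0.6 rad. Inside it is 50 x 50 mm and 177 mm deep.
- opener_mid (a point): The tin opener: wooden handle 26 x 20 x 48 mm and a flat steel blade 13 mm wide with a bent tip, 88 mm long in all, about 60 g, loose. Point half-way along its length, z points from the handle's end to the blade. It starts standing in the pot on its handle, its tip about 90 mm below the pot's mouth, and may lean or slide within the pot. It is smooth: on the pot's wall it begins to slide at a slope of roughly 12 to 22 degrees, which differs from one start to the next.
- tray_mid (a point): The shallow tray, grey plastic, 220 mm (its x) by 165 mm (its y) outside, 18 mm high, walls and floor 4 mm, fixed to the shelf. Point at the centre of its inner floor, 4 mm above the shelf; turned by up to 0.4 rad. (A fixed drawer organizer 190 mm high stands well clear on the left, beyond y = 0.5.)
- tin: Bystander: closed steel litre tin with paper label, 104 mm across, 124 mm tall, about 1.1 kg, loose; origin at the centre of its underside.
- cup: Bystander: orange plastic paint cup with twist cap, 70 mm across, 87 mm tall, loose; origin at the centre of its underside.
- spoon: Bystander: stainless mixing spoon lying flat, 260 mm long, loose; origin on its underside near the middle, x along its length.
- block: Bystander: wooden block 70 x 45 x 30 mm, loose; origin at the centre of its underside.
- opener: The tin opener's body, as above; origin at the end of its handle, z along it towards the blade.
Mind the look-alikes: they are no part of the job. Of the things that look like the part that bears pot_mid, take the one that is farthest to the robot's left at the start.

How it is judged (in metres and radians):
On the way:
1. the opener has slid out of the pot and lies in the tray (x of opener_mid in the frame of tray_mid between -0.106 and 0.106 m and y of opener_mid in the frame of tray_mid between -0.0785 and 0.0785 m and z of opener_mid in the frame of tray_mid below 0.035 m and distance between opener_mid and pot_mid above 0.11 m), for 0.3 s.
At the end, for the whole second after the job is handed in: The opener lies in the tray (its middle inside the tray's walls and less than 35 mm above the tray floor) and the empty pot stands upright on the shelf (within 0.08 rad of vertical, its foot on the shelf), within 60 mm of where it stood, released (x of opener_mid in the frame of tray_mid between -0.106 and 0.106 m and y of opener_mid in the frame of tray_mid between -0.0785 and 0.0785 m and z of opener_mid in the frame of tray_mid below 0.035 m and angle between pot_mid's own z axis and vertical below 0.08 rad and height (world z) of pot_mid between 0.084 and 0.096 m and distance of pot_mid from where it was at the start of the episode below 0.06 m); the robot touches nothing.
It fails at once if the opener falls from a height: it is outside the pot and not held, its middle more than 140 mm above the shelf (distance between opener_mid and pot_mid above 0.105 m and height (world z) of opener_mid above 0.14 m and contact force between the fingers and opener below 0.1 N).
It fails at once if the tin is shoved or knocked over (distance of tin from where it was at the start of the episode above 0.03 m).
It fails at once if the cup is shoved or knocked over (distance of cup from where it was at the start of the episode above 0.03 m).
It fails at once if the spoon is shoved or knocked over (distance of spoon from where it was at the start of the episode above 0.03 m).
It fails at once if the block is shoved or knocked over (distance of block from where it was at the start of the episode above 0.03 m).
It also fails if it takes over 54 s, if anything falls off the work surface, if the arm or the gripper's body presses on something with over 40 N, if the wrist force passes 120 N, or if a joint passes its speed limit or range.

## Working session

There is one attempt and no reset: what is moved stays moved. The work goes in short steps, Python scripts to look and compute and a tool call to move; the robot and the scene stay as the last step left them, time stands still between calls to the robot, and variables do not carry over. Pictures are saved under pics/ and viewed, and the job is handed in when it is done.

Besides the shell and the picture viewer there is one more tool, called after "Request:" by a JSON object that holds its "name" and its "arguments". drive_tool: Moves the arm, as the interface text tells. Its arguments: {"type":"object","properties":{"offset":{"type":"array"},"angular":{"type":"array"},"jaw":{"type":"number"}},"required":["offset","angular"]}

```bash
ls; mkdir -p pics; python3 - <<'E'
from plant import manip
import cv2, numpy as np
print(manip.get_obs(), manip.grip_point_offset)
for n in("scene","top","wrist"):
    s=manip.snapshot(n); cv2.imwrite(f"pics/{n}0.png",s["pixels"][:,:,::-1]); np.save(f"pics/{n}0.npy",s,allow_pickle=True)
    print(n,{k:v for k,v in s.items() if k not in("pixels","range_z")})
E
```

```text
pics
{'time': 0.0, 'joint_positions': array([ 6.49168509e+01,  2.42844337e+01,  9.34325130e+01,  2.39380024e-04,
        6.23734870e+01, -1.08764788e+00]), 'qd': array([ 0.02179894, -0.02131101,  0.04607793,  0.04860237, -0.10033574,
       -0.00300967]), 'joint_torque': array([ 5.77663250e-04, -5.57424295e+01, -2.81733763e+01,  1.01362093e-05,
        7.65341101e-03,  3.56665566e-05]), 'tool_pos': array([0.25389297, 0.57049178, 0.23053827]), 'eef_rot': array([-1.79998072e+02,  9.04134062e-02,  6.60043892e+01]), 'force': array([-0.81914116,  0.11396677,  0.18977854]), 'torque': array([-0.00248467, -0.00583289,  0.02460012]), 'grip_width': 0.9999026959654652} 0.0187
scene {'fx': 411.42120843605693, 'fy': 411.42120843605693, 'cx': 254.39923727964717, 'cy': 187.76002522510686, 'R': array([[-0.02790288,  0.99955445,  0.01059826],
       [ 0.84570247,  0.02925788, -0.53285206],
       [-0.53292473, -0.00590513, -0.84614205]]), 't': array([ 0.12586737, -0.45337126,  1.348594  ])}
top {'fx': 448.2079967367297, 'fy': 448.2079967367297, 'cx': 260.6795810026615, 'cy': 199.39347906382926, 'R': array([[-0.00814208, -0.99982807, -0.0166592 ],
       [-0.99708185,  0.00938205, -0.07576121],
       [ 0.07590448,  0.01599373, -0.99698682]]), 't': array([-0.10385184,  0.5767929 ,  0.96676893])}
wrist {'fx': 297.3186396354542, 'fy': 297.3186396354542, 'cx': 255.87106829991916, 'cy': 195.34901151440243, 'mount': array([[ 9.99999844e-01, -5.29773213e-04, -1.75524049e-04,
        -7.05868838e-04],
       [ 5.57601515e-04,  9.61621258e-01,  2.74379745e-01,
        -6.88960528e-02],
       [ 2.34286180e-05, -2.74379800e-01,  9.61621404e-01,
        -1.42127869e-01],
       [ 0.00000000e+00,  0.00000000e+00,  0.00000000e+00,
         1.00000000e+00]])}
```

View pics/scene0.png

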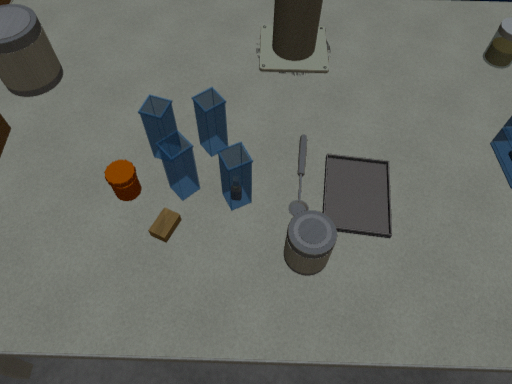

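View pics/top0.png

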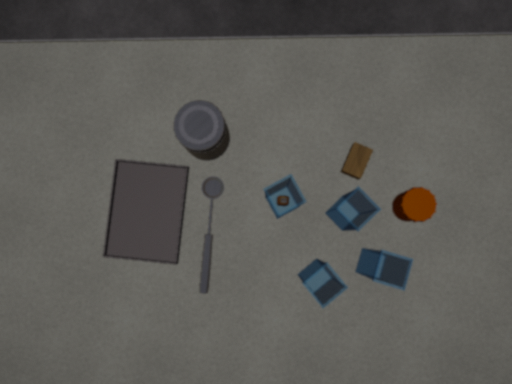

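View pics/wrist0.png

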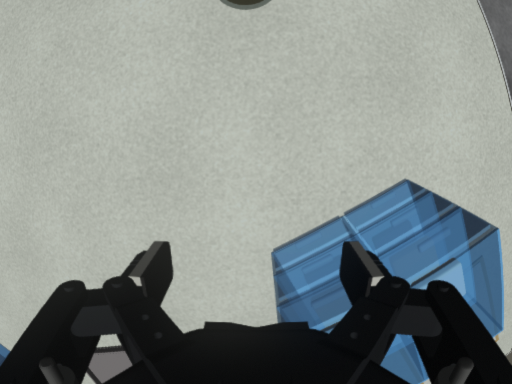

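```bash
cat > h.py <<'E'
import numpy as np, cv2
def load(n): return np.load(f"pics/{n}.npy",allow_pickle=True).item()
def ray(s,u,v,z):
    d=s["R"].T@np.array([(u-s["cx"])/s["fx"],(v-s["cy"])/s["fy"],1.]); c=-s["R"].T@s["t"]
    return c+d*(z-c[2])/d[2]
def cloud(s):
    Z=s["range_z"]; v,u=np.mgrid[:Z.shape[0],:Z.shape[1]]
    P=np.stack([(u-s["cx"])/s["fx"]*Z,(v-s["cy"])/s["fy"]*Z,Z],-1)
    return (P-s["t"])@s["R"]
def proj(s,X):
    p=np.asarray(X)@s["R"].T+s["t"]; return np.stack([p[...,0]/p[...,2]*s["fx"]+s["cx"],p[...,1]/p[...,2]*s["fy"]+s["cy"]],-1)
E
python3 - <<'E'
from h import *
s=load("top0"); c=cloud(s)
print(-s["R"].T@s["t"])
np.set_printoptions(precision=3,suppress=True)
for n,u,v in [("table",60,200),("tray",145,210),("tin",200,122),("cup",418,205),("block",358,158),("spoonbowl",213,187),("spoonneck",210,220),("spoonh",207,265),("opener",283,200),("potrim",269,193)]:
    print(n,c[v,u],s["range_z"][v,u])
im=cv2.imread("pics/top0.png")
cv2.imwrite("pics/c1.png",cv2.resize(im[160:240,240:340],None,fx=8,fy=8,interpolation=cv2.INTER_CUBIC)[:600,:800])
cv2.imwrite("pics/c2.png",cv2.resize(im[90:310,90:250],None,fx=2.7,fy=2.7,interpolation=cv2.INTER_CUBIC)[:600,:800])
im=cv2.imread("pics/scene0.png")
cv2.imwrite("pics/c3.png",cv2.resize(im[130:290,190:400],None,fx=3.7,fy=3.7,interpolation=cv2.INTER_CUBIC)[:600,:800])
E
```

```text
[ 0.50088207 -0.12470772  1.00582432]
table [0.58  0.346 0.   ] 1.0161457
tray [0.556 0.152 0.002] 1.0089704
tin [0.724 0.01  0.125] 0.89723516
cup [ 0.556 -0.431  0.087] 0.91578865
block [ 0.665 -0.324  0.027] 0.98489374
spoonbowl [ 0.606 -0.001  0.001] 1.0116644
spoonneck [0.532 0.004 0.012] 0.99518573
spoonh [0.433 0.01  0.017] 0.9825447
opener [ 0.569 -0.156  0.091] 0.9171432
potrim [ 0.585 -0.127  0.072] 0.93767756
```

View pics/c1.png

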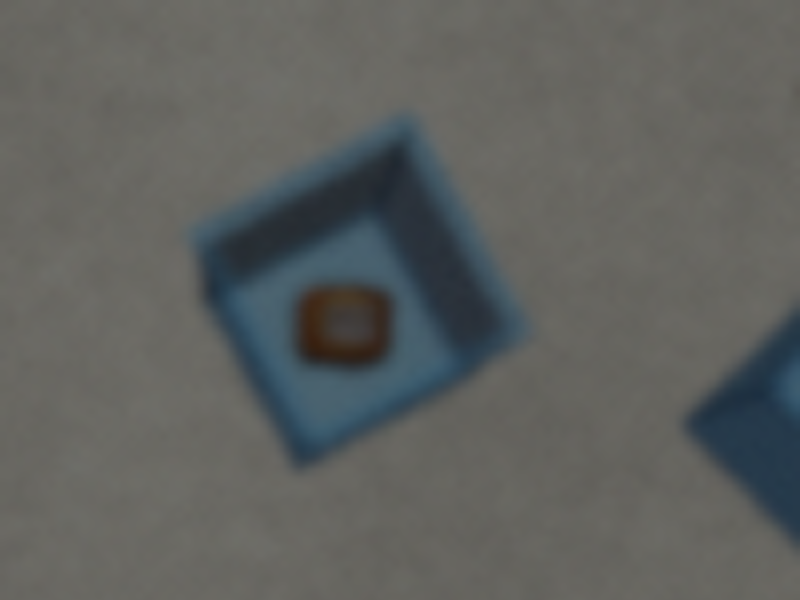

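View pics/c2.png

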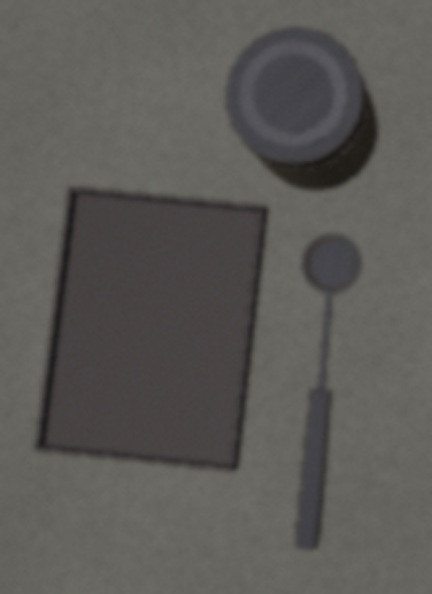

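View pics/c3.png

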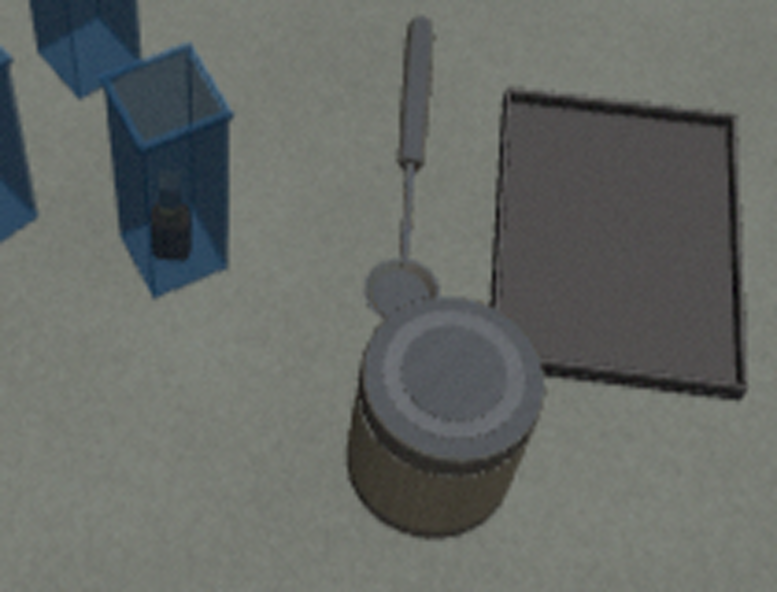

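```bash
python3 - <<'E'
from h import *
np.set_printoptions(precision=3,suppress=True)
s=load("top0")
f=lambda p,k,o,z:ray(s,(p[0]+.5)/k-.5+o[0],(p[1]+.5)/k-.5+o[1],z)
P=[f(p,8,(240,160),.18) for p in [(192,232),(407,118),(530,330),(300,465)]]
# full crop was 100x80*8=800x640 -> cut at 600
print("pot",np.array(P),np.mean(P,0)); 
for i in range(4):
    e=P[(i+1)%4]-P[i]; print(np.linalg.norm(e),np.degrees(np.arctan2(e[1],e[0])))
T=[f(p,2.7,(90,90),.018) for p in [(70,188),(267,207),(237,468),(37,450)]]
print("tray",np.array(T),np.mean(T,0))
for i in range(4):
    e=T[(i+1)%4]-T[i]; print(np.linalg.norm(e),np.degrees(np.arctan2(e[1],e[0])))
print("tin",f((295,95),2.7,(90,90),.124))
print("spoon",f((332,263),2.7,(90,90),.01),f((307,547),2.7,(90,90),.01))
s2=load("scene0")
C=np.mean(P,0)[:2]
# check in scene: project pot base corners
print(proj(s2,np.array([[p[0],p[1],z] for p in P for z in (0,.18)])))
# neighbours' rims
for q in [[(327,212),(358,188),(380,208),(344,230)],[(299,274),(322,260),(345,288),(324,306)]]:
    print(np.array([ray(s,*p,.18) for p in q]))
E
```

```text
pot [[ 0.584 -0.117  0.18 ]
 [ 0.61  -0.167  0.18 ]
 [ 0.56  -0.195  0.18 ]
 [ 0.53  -0.141  0.18 ]] [ 0.571 -0.155  0.18 ]
0.05642638747760512 -62.502158012805346
0.0567314220602925 -150.79398320176512
0.06152383707471024 119.88528312531326
0.05936385366176366 24.259979330687603
tray [[0.669 0.215 0.018]
 [0.651 0.051 0.018]
 [0.438 0.075 0.018]
 [0.454 0.239 0.018]] [0.553 0.145 0.018]
0.16475192325637625 -96.14236345879334
0.21492818234030475 173.70392692055086
0.1644906693929744 84.51509897624555
0.21681509271399974 -6.22283421571551
tin [0.719 0.012 0.124]
spoon [ 0.605 -0.001  0.01 ] [0.373 0.019 0.01 ]
[[251.494 202.399]
 [251.88  160.37 ]
 [231.074 210.853]
 [227.901 169.645]
 [221.373 193.56 ]
 [216.65  150.64 ]
 [242.755 184.08 ]
 [241.675 140.333]]
[[ 0.539 -0.233  0.18 ]
 [ 0.583 -0.291  0.18 ]
 [ 0.546 -0.331  0.18 ]
 [ 0.506 -0.264  0.18 ]]
[[ 0.427 -0.18   0.18 ]
 [ 0.452 -0.222  0.18 ]
 [ 0.401 -0.263  0.18 ]
 [ 0.369 -0.225  0.18 ]]
```

```bash
cat >> h.py <<'E'
from scipy.spatial.transform import Rotation as Ro
def tgtR(psi,elev,roll=0):
    """tool z at yaw psi, elev deg below horizontal(neg z), y up-ish; pot mouth +y"""
    p,e=np.radians([psi,elev])
    d=np.array([np.cos(p)*np.cos(e),np.sin(p)*np.cos(e),-np.sin(e)])
    x=np.array([-np.sin(p),np.cos(p),0]); y=np.cross(d,x)
    return np.stack([x,y,d],1)
def cmd(o,P,R):
    R0=Ro.from_euler("xyz",o["eef_rot"],degrees=True).as_matrix()
    off=R0.T@(np.asarray(P)-o["tool_pos"])/.025
    ang=np.degrees(Ro.from_matrix(R0.T@R).as_rotvec())/6
    return off.round(2),ang.round(2)
E
python3 - <<'E'
from h import *
from plant import manip
o=manip.get_obs()
print(cmd(o,[.44,.12,.32],tgtR(-61.5,50)))
print(tgtR(-61.5,50))
E
```

```text
(array([-13.44,  14.13,  -3.56]), array([-6.42, -2.17,  5.99]))
[[ 0.87881711  0.36552482  0.30671174]
 [ 0.47715876 -0.67321297 -0.56489275]
 [ 0.          0.64278761 -0.76604444]]
```

Request:
{"name": "drive_tool", "arguments": {"offset": [[-13.4,14.1,-3.6],[-13.4,14.1,-3.6],[-13.4,14.1,-3.6],[-13.4,14.1,-3.6],[-13.4,14.1,-3.6],[-13.4,14.1,-3.6],[-13.4,14.1,-3.6],[-13.4,14.1,-3.6],[-13.4,14.1,-3.6],[-13.4,14.1,-3.6],[-13.4,14.1,-3.6],[-13.4,14.1,-3.6]], "angular": [[-6.4,-2.2,6],[-6.4,-2.2,6],[-6.4,-2.2,6],[-6.4,-2.2,6],[-6.4,-2.2,6],[-6.4,-2.2,6],[-6.4,-2.2,6],[-6.4,-2.2,6],[-6.4,-2.2,6],[-6.4,-2.2,6],[-6.4,-2.2,6],[-6.4,-2.2,6]]}}

```text
time: 1.15
tool_pos: [0.4401, 0.1194, 0.3216]
eef_rot: [140.1, 0.2, 28.4]
force: [1.0, 0.5, 0.9]
grip_width: 0.998
```

```bash
python3 - <<'E'
from h import *
from plant import manip
o=manip.get_obs();print(o)
E
```

```text
{'time': 1.15, 'joint_positions': array([ 38.20676618,   8.03103953, 113.18801921, -41.54523875,
        72.40266538,  27.67424499]), 'qd': array([-50.64160531, -18.59916263,  10.4201696 , -14.7335957 ,
       -22.76935199, -38.77585091]), 'joint_torque': array([  6.49474338, -34.3520844 , -25.75398266,  -1.87743612,
         1.9113037 ,   0.87554974]), 'tool_pos': array([0.44012959, 0.11941667, 0.32156381]), 'eef_rot': array([140.06770653,   0.15756631,  28.41678388]), 'force': array([0.99055043, 0.46361102, 0.86883047]), 'torque': array([0.25635518, 0.09534785, 0.00366423]), 'grip_width': 0.9981577552998905}
```

```bash
python3 - <<'E'
from h import *
from plant import manip
o=manip.get_obs()
print(cmd(o,[.47,.07,.25],tgtR(-61.5,30)))
for q,e in [(np.array([64.917,24.284,93.43,0,62.373,-1.0877]),[-179.998,.0904,66.0044]),(o["joint_positions"],o["eef_rot"])]:
    M=Ro.from_euler("xyz",e,degrees=True)
    for s1 in(1,-1):
     for s2 in (1,-1):
      N=Ro.from_euler("ZYZYZ",[q[0],q[1]+q[2],s1*q[3],q[4],s2*q[5]],degrees=True)
      print(s1,s2,np.degrees((N.inv()*M).as_rotvec()))
E
```

```text
(array([ 0.12, -0.07,  3.68]), array([-3.34,  0.03,  0.01]))Traceback (most recent call last):
  File "<stdin>", line 9, in <module>
  File "scipy/spatial/transform/_rotation.pyx", line 1413, in scipy.spatial.transform._rotation.Rotation.from_euler
ValueError: Expected axis specification to be a non-empty string of upto 3 characters, got ZYZYZ
```

Request:
{"name": "drive_tool", "arguments": {"offset": [[0,0,3.7],[0,0,3.7],[0,0,3.7],[0,0,3.7],[0,0,3.7]], "angular": [[-3.3,0,0],[-3.3,0,0],[-3.3,0,0],[-3.3,0,0],[-3.3,0,0]]}}

```text
time: 1.57
tool_pos: [0.4676, 0.0694, 0.2491]
eef_rot: [120.4, 0.4, 28.4]
force: [0.7, -0.2, -0.3]
grip_width: 1.002
```

```bash
python3 - <<'E'
from h import *
from plant import manip
o=manip.get_obs()
print(o)
E2=lambda a,v:Ro.from_euler(a,v,degrees=True)
for q,e in [(np.array([64.917,24.284,93.43,0,62.373,-1.0877]),[-179.998,.0904,66.0044]),(np.array([ 38.20676618,   8.03103953, 113.18801921, -41.54523875,72.40266538,  27.67424499]),[140.06770653,   0.15756631,  28.41678388]),(o["joint_positions"],o["eef_rot"])]:
    M=E2("xyz",e)
    for s1 in(1,-1):
     for s2 in (1,-1):
      N=E2("ZY",[q[0],q[1]+q[2]])*E2("ZYZ",[s1*q[3],q[4],s2*q[5]])
      print(s1,s2,np.degrees((N.inv()*M).as_rotvec()))
E
```

```text
{'time': 1.5667, 'joint_positions': array([ 39.36176072,  22.84540603, 119.19217232, -62.38135409,
        72.78093698,  50.36815923]), 'qd': array([ 0.05809837, -3.58612966, -2.01265843,  0.56965908, -0.25554187,
       -1.01317695]), 'joint_torque': array([ -0.22176022, -39.51978564, -14.78959858,  -2.30820604,
         2.87162863,   0.35512204]), 'tool_pos': array([0.46755699, 0.06943377, 0.24911212]), 'eef_rot': array([120.38397486,   0.38562377,  28.42456755]), 'force': array([ 0.68041187, -0.20443802, -0.2502158 ]), 'torque': array([ 0.32555233,  0.19327761, -0.00374844]), 'grip_width': 1.001819204935857}
1 1 [-5.36530806e-03 -5.48145643e-04 -1.79999699e+02]
1 -1 [5.31076440e-03 4.40886623e-04 1.77824901e+02]
-1 1 [-5.36530806e-03 -5.48145643e-04 -1.79999699e+02]
-1 -1 [5.31076440e-03 4.40886623e-04 1.77824901e+02]
1 1 [1.11818554e-08 7.57697904e-09 1.80000000e+02]
1 -1 [-4.99174975e-09 -9.30813437e-09 -1.24651510e+02]
-1 1 [-47.01246387 -89.64343264 119.83788623]
-1 -1 [-7.85750748e-09  1.02912386e+02 -1.23059548e+02]
1 1 [9.99200722e-15 1.99840144e-14 1.80000000e+02]
1 -1 [ 1.72454489e-14 -1.03472693e-14 -7.92636815e+01]
-1 1 [-101.0412064   -83.68317893   71.86248707]
-1 -1 [-4.47007314e-15  1.36304175e+02 -8.01563481e+01]
```

```bash
cat >> h.py <<'E'
E2=lambda a,v:Ro.from_euler(a,v,degrees=True)
DATA=[([64.91685,24.28443,93.43251,0.00024,62.37349,-1.08765],[.25389297,.57049178,.23053827]),
([38.20676618,8.03103953,113.18801921,-41.54523875,72.40266538,27.67424499],[.44012959,.11941667,.32156381]),
([39.36176072,22.84540603,119.19217232,-62.38135409,72.78093698,50.36815923],[.46755699,.06943377,.24911212])]
def rot(q): return (E2("ZY",[q[0],q[1]+q[2]])*E2("ZYZ",[q[3],q[4],q[5]+180])).as_matrix()
def rows(q):
    A=E2("z",q[0]).as_matrix(); B=A@E2("y",q[1]).as_matrix(); C=A@E2("y",q[1]+q[2]).as_matrix()
    return np.stack([A[:,0],A[:,2],B[:,2],C[:,0],C[:,2],rot(q)[:,2]],1)
E
python3 - <<'E'
from h import *
A=np.concatenate([rows(q) for q,p in DATA]); b=np.concatenate([p for q,p in DATA])
for cols in ([0,1,2,3,4,5],[1,2,4,5],[1,2,3,4,5],[0,1,2,4,5]):
    x,r,k,sv=np.linalg.lstsq(A[:,cols],b,rcond=None); print(cols,x.round(4),(A[:,cols]@x-b).round(4),sv.round(2))
E
```

```text
[0, 1, 2, 3, 4, 5] [0.012  0.3013 0.5696 0.0926 0.4765 0.2854] [ 0.0109 -0.0048  0.001   0.001  -0.0018 -0.0012 -0.0008  0.0011  0.0002] [3.29 2.45 1.01 0.25 0.22 0.16]
[1, 2, 4, 5] [0.2767 0.5065 0.4494 0.2916] [ 0.0029 -0.0219  0.0073  0.006  -0.0028  0.0002  0.0171  0.0089 -0.0074] [2.95 1.52 0.96 0.17]
[1, 2, 3, 4, 5] [0.297  0.5759 0.0875 0.4851 0.2861] [ 0.0111 -0.0043  0.0023  0.0003 -0.0029  0.0001 -0.0007  0.0004 -0.0024] [3.28 1.77 1.01 0.25 0.17]
[0, 1, 2, 4, 5] [-0.0306  0.2687  0.5328  0.4766  0.2925] [ 0.0047 -0.018   0.0097  0.0034 -0.0056  0.0034  0.0146  0.0059 -0.0131] [2.96 2.28 0.99 0.22 0.16]
```

```bash
python3 - <<'E'
from h import *
def rows7(q): return np.concatenate([rows(q),E2("z",q[0]).as_matrix()[:,1:2]],1)
A=np.concatenate([rows7(q) for q,p in DATA]); b=np.concatenate([p for q,p in DATA])
for cols in ([0,1,2,3,4,5,6],[1,2,4,5,6],[1,2,3,4,5,6],[0,1,2,4,5,6]):
    x,r,k,sv=np.linalg.lstsq(A[:,cols],b,rcond=None); print(cols,x.round(4),(A[:,cols]@x-b).round(4),sv.round(2))
E
```

```text
[0, 1, 2, 3, 4, 5, 6] [0.     0.3124 0.5631 0.0775 0.4849 0.301  0.0119] [-0.  0.  0. -0. -0. -0.  0.  0.  0.] [3.3  2.45 1.9  0.6  0.25 0.2  0.15]
[1, 2, 4, 5, 6] [0.3032 0.4992 0.4552 0.313  0.0178] [-0.0124 -0.0125  0.003   0.0046  0.0015  0.      0.0151  0.0069 -0.003 ] [2.97 1.89 1.49 0.59 0.16]
[1, 2, 3, 4, 5, 6] [0.3124 0.5631 0.0775 0.4849 0.301  0.0119] [-0.  0.  0. -0. -0. -0.  0. -0. -0.] [3.29 1.9  1.77 0.59 0.25 0.16]
[0, 1, 2, 4, 5, 6] [-0.0387  0.2951  0.5319  0.4901  0.3158  0.0192] [-0.0112 -0.0068  0.0057  0.0012 -0.0017  0.0041  0.0118  0.0029 -0.0099] [2.97 2.29 1.87 0.6  0.22 0.15]
```

```bash
cat >> h.py <<'E'
from scipy.optimize import least_squares
LO=np.array([-172.04,-51.8,4.93,-75.15,6.16,-145.62])+1; HI=np.array([172.04,120.97,147.93,255.16,154.13,145.62])-1
PX=np.array([0.,.3124,.5631,.0775,.4849,.301,.0119])
def fk(q):
    return np.concatenate([rows(q),E2("z",q[0]).as_matrix()[:,1:2]],1)@PX, rot(q)
def ik(P,R,q0):
    def f(q):
        p,r=fk(q); return np.concatenate([(p-P)*10,(Ro.from_matrix(r.T@R)).as_rotvec()*3])
    s=least_squares(f,np.clip(q0,LO+.1,HI-.1),bounds=(LO,HI),x_scale=30.); return s.x,np.abs(s.fun).max()
G=.0187
def wristc(q): p,r=fk(q); return p-r[:,2]*PX[5]
E
python3 - <<'E'
from h import *
np.set_printoptions(precision=1,suppress=True)
q0=DATA[-1][0]
pot=np.array([.572,-.154])
for s,h in [(10,.1),(15,.11),(20,.11),(30,.12),(40,.14),(45,.145),(50,.15)]:
  for flip in (0,1):
    R=tgtR(-61.5,s)
    if flip: R=R@np.diag([-1,-1,1])
    P=np.r_[pot,h]+R[:,2]*G
    best=None
    for g in (q0,[39,22,119,-62,72,-130],[39,22,119,200,72,-60],[0,22,119,200,72,100],[30,60,60,200,72,-60]):
        q,e=ik(P,R,np.array(g,float))
        if best is None or e<best[1]: best=(q,e)
    print(s,h,flip,best[0],"err %.3f"%best[1], (wristc(best[0])*1000))
E
```

```text
10 0.1 0 [ 10.1  54.4 117.6 253.1  77.6  82.3] err 0.000 [439.3  90.3 149. ]
10 0.1 1 [ 10.1  54.4 117.6 253.1  77.6 -97.7] err 0.000 [439.3  90.3 149. ]
15 0.11 0 [  9.5  50.1 118.7 254.2  71.6  78.9] err 0.000 [441.9  85.6 183.1]
15 0.11 1 [   9.5   50.1  118.7  254.2   71.6 -101.1] err 0.000 [441.9  85.6 183.1]
20 0.11 0 [  8.3  47.2 119.6 254.2  65.9  76.7] err 0.034 [442.   76.2 205.5]
20 0.11 1 [   8.3   47.2  119.6  254.2   65.9 -103.3] err 0.034 [442.   76.2 205.5]
30 0.12 0 [  5.   40.7 121.4 254.2  54.2  71.7] err 0.139 [439.9  50.1 254.3]
30 0.12 1 [   5.    40.7  121.4  254.2   54.2 -108.3] err 0.139 [439.9  50.1 254.3]
40 0.14 0 [  3.1  31.5 114.4 -74.1  44.5  37.3] err 0.228 [500.9  39.2 347.7]
40 0.14 1 [   3.1   31.5  114.4  -74.1   44.5 -142.7] err 0.228 [500.9  39.2 347.7]
45 0.145 0 [  1.1  30.  115.6 -74.1  40.1  35.5] err 0.103 [490.9  21.7 356.3]
45 0.145 1 [   1.1   30.   115.6  -74.1   40.1 -144.5] err 0.103 [490.9  21.7 356.3]
50 0.15 0 [ -0.8  28.5 116.2 -71.7  36.2  31.6] err 0.000 [485.4   5.5 366.3]
50 0.15 1 [  -0.2   28.9  116.8  -74.1   36.5 -144.6] err 0.048 [481.3   9.9 360.7]
```

```bash
python3 - <<'E'
from h import *
np.set_printoptions(precision=1,suppress=True)
q=np.array(DATA[-1][0])
pot=np.array([.572,-.154])
def go(n,grip,psi,el):
    global q
    R=tgtR(psi,el); P=np.array(grip)+R[:,2]*G
    q2,e=ik(P,R,q); print(n,q2,"err %.3f"%e,"TCP",P*1000,"wc",wristc(q2)*1000, "dq",np.abs(q2-q).max()); 
    q=q2
go("above",[.572,-.154,.27],-61.5,90)
go("top",[.572,-.154,.155],-61.5,90)
for p in (-15,-20,-25): go("turned%d"%p,[.572,-.154,.16],p,90)
go("up",[.572,-.154,.28],-20,90)
for p in (-15,-20,-25,-30):
  b=np.array([np.cos(np.radians(p)),np.sin(np.radians(p)),0])
  go("back45",np.array([.572,-.154,.2])-.13*b,p,45)
  go("back12",np.array([.572,-.154,.1])-.12*b,p,12)
  go("grasp",[.572,-.154,.1],p,12)
  go("lift",[.572,-.154,.22],p,12)
go("mid",[.45,.0,.22],-10,12)
go("tr",[.43,.15,.22],-6,12)
go("tilt60",[.42,.15,.2],-6,60)
go("tilt102",[.42,.15,.16],-6,102)
go("tilt102",[.42,.15,.1],-6,102)
go("tilt130",[.42,.15,.11],-6,130)
go("tilt137",[.42,.15,.11],-6,137)
E
```

```text
above [-16.2  20.2  96.6  -0.   63.1 -44.7] err 0.000 TCP [ 572.  -154.   251.3] wc [ 572.  -154.   552.3] dq 95.08773167451368
top [-16.2  28.5 101.2  -0.   50.2 -44.7] err 0.000 TCP [ 572.  -154.   136.3] wc [ 572.  -154.   437.3] dq 12.87710389221516
turned-15 [-16.2  28.1 101.1   0.   50.8 -91.2] err 0.000 TCP [ 572.  -154.   141.3] wc [ 572.  -154.   442.3] dq 46.50000000006195
turned-20 [-16.2  28.1 101.1  -0.   50.8 -86.2] err 0.000 TCP [ 572.  -154.   141.3] wc [ 572.  -154.   442.3] dq 5.000000002189637
turned-25 [-16.2  28.1 101.1  -0.   50.8 -81.2] err 0.000 TCP [ 572.  -154.   141.3] wc [ 572.  -154.   442.3] dq 5.000000000313108
up [-16.2  19.6  96.1   0.   64.2 -86.2] err 0.000 TCP [ 572.  -154.   261.3] wc [ 572.  -154.   562.3] dq 13.46798602385823
back45 [ -20.5    4.1  135.1   50.6    7.2 -144.6] err 0.443 TCP [ 459.2 -123.8  186.8] wc [283.6 -93.4 456.4] dq 58.40042755548146
back12 [ -20.3    5.6  132.7   52.1    7.2 -144.6] err 2.117 TCP [ 473.8 -127.7   96.1] wc [303.6 -99.6 459.2] dq 2.376992275523037
grasp [ -19.2   20.5  117.8   52.7    7.2 -144.6] err 2.115 T
[... 1871 characters left out ...]
. ] err 1.041 TCP [448.2 148.1 216.1] wc [146.4 321.4 392.7] dq 61.81995436183051
tilt60 [ 28.4   8.1 132.9 -51.5  21.2  -9.8] err 0.000 TCP [429.3 149.  183.8] wc [279.6 164.8 444.5] dq 58.85917371499595
tilt102 [ 15.4  22.1 113.    5.2  56.2 -72. ] err 0.000 TCP [416.1 150.4 141.7] wc [478.4 143.9 436.1] dq 62.12874457963709
tilt102 [ 15.4  28.2 114.4   5.8  48.7 -72.9] err 0.000 TCP [416.1 150.4  81.7] wc [478.4 143.9 376.1] dq 7.504211338137324
tilt130 [ 11.2  39.7 100.   11.2  79.3 -78.8] err 0.000 TCP [408.  151.3  95.7] wc [600.5 131.  326.3] dq 30.55516241486727
tilt137 [ 10.5  43.1  96.7  12.   86.  -79.4] err 0.000 TCP [406.4 151.4  97.2] wc [625.3 128.4 302.5] dq 6.712743276588782
```

```bash
python3 - <<'E'
from h import *
np.set_printoptions(precision=1,suppress=True)
pot=np.array([.572,-.154])
print("grasp")
for psi in (-61.5,-57):
 for s,h in [(0,.09),(0,.11),(5,.1),(10,.1),(10,.12),(12,.12),(-5,.1)]:
    R=tgtR(psi,s); P=np.r_[pot,h]+R[:,2]*G
    q,e=ik(P,R,np.array([10,54,117,245,77,82.])); print(psi,s,h,q,"err %.3f"%e, (wristc(q)*1000))
    d=np.r_[R[:2,2],0]
    q,e=ik(P-.12*d,R,q); print("   back",q,"err %.3f"%e)
print("place")
for psi in(-61.5,-45,-30,-20,0):
 for s in (0,5,10):
    R=tgtR(psi,s); P=np.r_[pot,.1]+R[:,2]*G
    q,e=ik(P,R,np.array([0,54,117,200,77,82.])); print(psi,s,q,"err %.3f"%e, (wristc(q)*1000))
print("dump")
for psi in(-90,-75,-61.5,-45,-30,0):
  for s in (0,5,10):
    for roll in (0,-115,-122):
      m=np.radians(psi+90)
      M=np.array([.553,.145,.22 if roll==0 else .11])-.10*np.array([np.cos(m),np.sin(m),0])
      R=tgtR(psi,s)@E2("z",roll).as_matrix(); P=M+R[:,2]*G
      q,e=ik(P,R,np.array([40,54,117,240,77,82.+roll])); print(psi,s,roll,q,"err %.3f"%e, (wristc(q)*1000))
E
```

```text
grasp
-61.5 0 0.09 [ 10.6  61.8 114.9 252.1  89.   86.8] err 0.000 [437.3  94.1  90. ]
   back [ 21.1  62.7 122.  254.2  90.6  94.6] err 0.441
-61.5 0 0.11 [ 10.6  59.3 115.9 252.2  88.5  85.5] err 0.000 [437.3  94.1 110. ]
   back [ 21.1  60.2 123.1 254.2  90.5  93.2] err 0.442
-61.5 5 0.1 [ 10.5  57.5 116.6 252.6  83.2  84.4] err 0.000 [437.8  93.1 124.6]
   back [ 21.2  58.4 124.  254.2  85.1  93. ] err 0.432
-61.5 10 0.1 [ 10.1  54.4 117.6 253.1  77.6  82.3] err 0.000 [439.3  90.3 149. ]
   back [ 20.8  55.3 125.1 254.2  79.7  91.8] err 0.418
-61.5 10 0.12 [ 10.1  51.9 118.4 253.5  77.1  80.5] err 0.000 [439.3  90.3 169. ]
   back [ 20.7  52.7 126.  254.2  79.5  90.2] err 0.428
-61.5 12 0.12 [  9.9  50.6 118.7 253.8  74.8  79.5] err 0.000 [440.2  88.7 178.7]
   back [ 20.5  51.5 126.4 254.2  77.3  89.6] err 0.424
-61.5 -5 0.1 [ 10.5  63.6 114.  251.8  94.2  87.7] err 0.000 [437.8  93.1  75.4]
   back [ 20.7  64.5 120.9 254.2  96.1  94.5] err 0.444
-57 0 0.09 [  9.6  62.1 117.2 246.6  89.7  89.3] err 0.000 [418.2  82.8  90. ]
   back [ 22.2  63.3 123.3 254.2  91.3  96.4] err 0.269
[... 5464 characters left out ...]
00 [262.2 197.4 159. ]
0 0 0 [  7.   48.  140.  187.   97.9  91. ] err 0.000 [270.7  45.  220. ]
0 0 -115 [  7.   66.5 134.  187.4 110.3 -22.4] err 0.000 [270.7  45.  110. ]
0 0 -122 [  7.   66.5 134.  187.4 110.3 -29.4] err 0.000 [270.7  45.  110. ]
0 5 0 [  6.9  43.2 140.7 186.9  88.8  90.5] err 0.000 [271.8  45.  244.6]
0 5 -115 [  6.9  62.6 135.5 187.1 103.  -22.8] err 0.000 [271.8  45.  134.6]
0 5 -122 [  6.9  62.6 135.5 187.1 103.  -29.8] err 0.000 [271.8  45.  134.6]
0 10 0 [  6.8  38.2 140.9 186.9  79.1  89.9] err 0.000 [275.  45. 269.]
0 10 -115 [  6.8  58.5 136.7 186.8  95.1 -23.2] err 0.000 [275.  45. 159.]
0 10 -122 [  6.8  58.5 136.7 186.8  95.1 -30.2] err 0.000 [275.  45. 159.]
```

```bash
python3 - <<'E'
from h import *
from plant import manip
print(cmd(manip.get_obs(),[.572,-.154,.255],tgtR(-61.5,90)))
E
```

```text
(array([-0.58,  5.18,  8.38]), array([9.94, 0.06, 0.02]))
```

Request:
{"name": "drive_tool", "arguments": {"offset": [[-0.6,5.2,8.4],[-0.6,5.2,8.4],[-0.6,5.2,8.4],[-0.6,5.2,8.4],[-0.6,5.2,8.4],[-0.6,5.2,8.4],[-0.6,5.2,8.4],[-0.6,5.2,8.4],[-0.6,5.2,8.4],[-0.6,5.2,8.4],[-0.6,5.2,8.4],[-0.6,5.2,8.4]], "angular": [[9.9,0,0],[9.9,0,0],[9.9,0,0],[9.9,0,0],[9.9,0,0],[9.9,0,0],[9.9,0,0],[9.9,0,0],[9.9,0,0],[9.9,0,0],[9.9,0,0],[9.9,0,0]]}}

```text
time: 2.57
tool_pos: [0.5738, -0.1564, 0.2593]
eef_rot: [179.4, -0.1, 28.3]
force: [0.4, -0.2, -0.9]
grip_width: 0.998
```

```bash
python3 - <<'E'
from h import *
from plant import manip
o=manip.get_obs();print(o["joint_positions"].round(1),o["tool_pos"],o["eef_rot"],o["qd"].round(1))
s=manip.snapshot("wrist"); np.save("pics/wrist1.npy",dict(s,o=o),allow_pickle=True)
im=s["pixels"][:,:,::-1].copy()
cv2.imwrite("pics/wrist1.png",im)
# overlay predicted rim
R0=E2("xyz",o["eef_rot"]).as_matrix(); Mi=np.linalg.inv(s["mount"])
def wp(X):
    t=R0.T@(np.asarray(X)-o["tool_pos"]); c=Mi[:3,:3]@t+Mi[:3,3]
    th=np.arctan2(np.hypot(c[0],c[1]),c[2]); ph=np.arctan2(c[1],c[0])
    return s["cx"]+s["fx"]*th*np.cos(ph), s["cy"]+s["fy"]*th*np.sin(ph)
for z,col in((.18,(0,0,255)),(0,(0,255,0))):
    pts=[]
    for a,b in ((1,1),(1,-1),(-1,-1),(-1,1)):
        r=E2("z",28.5).as_matrix()@np.array([a*.028,b*.028,0]); pts.append(wp([.572+r[0],-.154+r[1],z]))
    print(np.array(pts).round(0).tolist())
    cv2.polylines(im,[np.array(pts).round().astype(int)],True,col,1)
cv2.imwrite("pics/wrist1o.png",im)
E
```

```text
[-16.2  19.7  96.3  -0.4  63.5 -44.4] [ 0.57379257 -0.15644752  0.25932842] [ 1.79404206e+02 -1.35724592e-01  2.83281889e+01] [ 2.5 -0.4  3.2 -1.7 -0.8  1.8]
[[292.0, 162.0], [290.0, 230.0], [221.0, 231.0], [218.0, 162.0]]
[[276.0, 139.0], [275.0, 179.0], [235.0, 179.0], [234.0, 139.0]]
```

View pics/wrist1o.png

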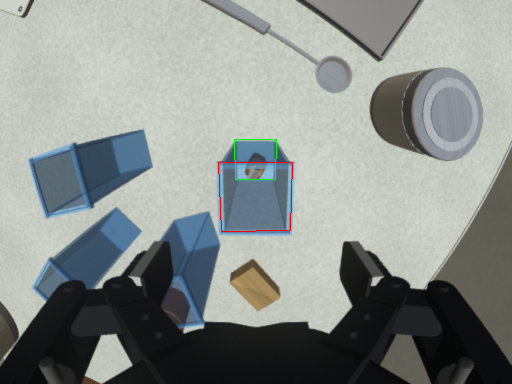

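```bash
python3 - <<'E'
from h import *
from plant import manip
print(cmd(manip.get_obs(),[.572,-.154,.136],tgtR(-61.5,90)))
E
```

```text
(array([-0.01, -0.11,  4.9 ]), array([ 0.09, -0.01, -0.02]))
```

Request:
{"name": "drive_tool", "arguments": {"offset": [[0,0,1.5],[0,0,3.0],[0,0,4.2],[0,0,4.8],[0,0,4.8]], "angular": [[0,0,0],[0,0,0],[0,0,0],[0,0,0],[0,0,0]]}}

```text
time: 3.03
tool_pos: [0.5697, -0.1531, 0.1339]
eef_rot: [179.8, 0.4, 28.6]
force: [-0.8, 0.2, 0.2]
grip_width: 1.004
```

Request:
{"name": "drive_tool", "arguments": {"offset": [[0,0,0],[0,0,0],[0,0,0],[0,0,0],[0,0,0],[0,0,0],[0,0,0],[0,0,0]], "angular": [[0,0,0],[0,0,0],[0,0,0],[0,0,0],[0,0,0],[0,0,0],[0,0,0],[0,0,0]], "jaw": 50}}

```text
time: 3.7
tool_pos: [0.5737, -0.1558, 0.139]
eef_rot: [179.6, -0.0, 28.4]
force: [-1.6, 0.9, 7.8]
grip_width: 0.647
```

Request:
{"name": "drive_tool", "arguments": {"offset": [[0,0,-0.2],[0,0,-0.4],[0,0,-0.4],[0,0,-0.4],[0,0,-0.4],[0,0,-0.4],[0,0,-0.4],[0,0,-0.4],[0,0,-0.4],[0,0,-0.4],[0,0,-0.4],[0,0,-0.4]], "angular": [[0,0,0],[0,0,0],[0,0,0],[0,0,-0.8],[0,0,-1.7],[0,0,-2.6],[0,0,-3.5],[0,0,-4.4],[0,0,-5.3],[0,0,-6.2],[0,0,-6.9],[0,0,-6.9]]}}

```text
time: 4.7
tool_pos: [0.5722, -0.1556, 0.1466]
eef_rot: [179.9, 0.3, 69.9]
force: [0.2, -0.2, -3.0]
grip_width: 0.65
```

```bash
python3 - <<'E'
from h import *
from plant import manip
o=manip.get_obs();print(o["joint_positions"].round(1),o["tool_pos"],o["eef_rot"],o["qd"].round(1),o["force"])
s=manip.snapshot("scene")
cv2.imwrite("pics/s1.png",cv2.resize(s["pixels"][100:290,170:400,::-1],None,fx=3,fy=3,interpolation=cv2.INTER_CUBIC))
E
```

```text
[-16.2  27.7 100.9  -0.4  51.3 -85.9] [ 0.57219913 -0.15563809  0.14662862] [179.86739988   0.30160844  69.94825754] [-0.1  0.  -0.1  0.   0.   7.4] [ 0.15781261 -0.24756909 -2.96670064]
```

View pics/s1.png

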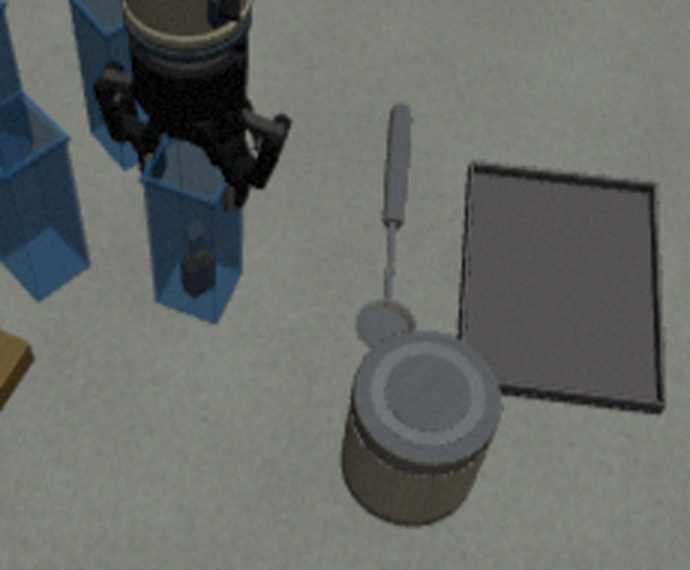

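Request:
{"name": "drive_tool", "arguments": {"offset": [[0,0,0.15],[0,0,0.3],[0,0,0.36],[0,0,0.36],[0,0,0.36]], "angular": [[0,0,0],[0,0,0],[0,0,0],[0,0,0],[0,0,0]]}}

```text
time: 5.17
tool_pos: [0.5728, -0.1561, 0.1391]
eef_rot: [179.8, 0.3, 69.7]
force: [-4.2, -1.5, 12.0]
grip_width: 0.649
```

Request:
{"name": "drive_tool", "arguments": {"offset": [[0,0,0],[0,0,0],[0,0,0],[0,0,0],[0,0,0]], "angular": [[0,0,0],[0,0,0],[0,0,0],[0,0,0],[0,0,0]], "jaw": 100}}

```text
time: 5.58
tool_pos: [0.5724, -0.1556, 0.1375]
eef_rot: [179.9, 0.3, 69.8]
force: [-0.0, -1.1, -0.3]
grip_width: 0.998
```

```bash
python3 - <<'E'
from h import *
np.set_printoptions(precision=1,suppress=True)
q=np.array([-16.2,27.7,100.9,-.4,51.3,-85.9])
F=np.diag([-1,-1,1.])
pot=np.array([.572,-.154])
def go(n,grip,psi,el,roll=0,seed=None):
    R=tgtR(psi,el)@F@E2("z",roll).as_matrix(); P=np.array(grip)+R[:,2]*G
    q2,e=ik(P,R,np.array(seed if seed is not None else go.q,float)); print(n,q2,"err %.3f"%e,"TCP",P*1000,"wc",wristc(q2)*1000); go.q=q2
go.q=None
for psi in (-25,-20,-15):
    b=np.array([np.cos(np.radians(psi)),np.sin(np.radians(psi)),0])
    go("grasp%d"%psi,[.572,-.154,.105],psi,10,0,[-13,57,132,187,90,-89])
    go("back",np.array([.572,-.154,.105])-.12*b,psi,10)
    go("backhi",np.array([.572,-.154,.25])-.12*b,psi,10)
    go("lift",[.572,-.154,.25],psi,10)
for psi,y in ((0,.25),(15,.25),(30,.25)):
  for r in (0,90,115,125):
    m=np.radians(psi-90); 
    M=np.array([.553,.145,.22 if r<90 else .11])-.11*np.array([np.cos(m),np.sin(m),0])
    go("dump%d,%d"%(psi,r),M,psi,10,r,[30,55,130,180,90,-89+r])
E
```

```text
grasp-25 [ -8.6  56.6 131.9 196.1  88.2 -87.6] err 0.000 TCP [ 588.7 -161.8  101.8] wc [320.  -36.5 154. ]
back [  0.6  66.2 143.  206.3 106.3 -77.3] err 0.000 TCP [ 479.9 -111.1  101.8] wc [211.3  14.2 154. ]
backhi [  2.6  33.  146.9 209.1  79.7 -90.3] err 0.142 TCP [ 479.9 -111.1  246.8] wc [229.   22.3 299.6]
lift [ -8.6  32.1 136.2 197.3  68.8 -93.5] err 0.000 TCP [ 588.7 -161.8  246.8] wc [320.  -36.5 299. ]
grasp-20 [-12.9  56.9 132.5 187.   89.3 -88.8] err 0.000 TCP [ 589.3 -160.3  101.8] wc [310.8 -58.9 154. ]
back [ -8.6  68.  144.1 192.1 111.5 -83.5] err 0.000 TCP [ 476.5 -119.3  101.8] wc [198.  -17.9 154. ]
backhi [ -5.7  32.6 146.9 196.2  78.9 -90.5] err 0.280 TCP [ 476.5 -119.3  246.8] wc [229.9 -10.8 301.2]
lift [-12.9  32.  136.9 187.5  69.  -91.5] err 0.000 TCP [ 589.3 -160.3  246.8] wc [310.8 -58.9 299. ]
grasp-15 [-17.3  57.  132.7 177.7  89.7 -90.4] err 0.000 TCP [ 589.8 -158.8  101.8] wc [303.5 -82.  154. ]
back [-18.7  68.7 144.6 176.  113.2 -92.2] err 0.000 TCP [ 473.9 -127.7  101.8] wc [187.6 -51.  154. ]
backhi [-18.2  32.2 146.9 176.7  78.2 -89.9] err 0.337
[... 700 characters left out ...]
9.    2.9] err 0.000 TCP [542.3 256.  106.8] wc [256.  179.3 159. ]
dump15,115 [ 32.8  56.3 133.1 197.5  89.   27.9] err 0.000 TCP [542.3 256.  106.8] wc [256.  179.3 159. ]
dump15,125 [ 32.8  56.3 133.1 197.5  89.   37.9] err 0.000 TCP [542.3 256.  106.8] wc [256.  179.3 159. ]
dump30,0 [ 19.   38.2 141.2 169.   79.4 -89.9] err 0.000 TCP [513.9 249.5 216.8] wc [257.2 101.3 269. ]
dump30,90 [ 19.   58.6 136.9 169.1  95.3  -2.9] err 0.000 TCP [513.9 249.5 106.8] wc [257.2 101.3 159. ]
dump30,115 [ 19.   58.6 136.9 169.1  95.3  22.1] err 0.000 TCP [513.9 249.5 106.8] wc [257.2 101.3 159. ]
dump30,125 [ 19.   58.6 136.9 169.1  95.3  32.1] err 0.000 TCP [513.9 249.5 106.8] wc [257.2 101.3 159. ]
```

Request:
{"name": "drive_tool", "arguments": {"offset": [[0,0,-1],[0,0,-2],[0,0,-3.5],[0,0,-5],[0,0,-6],[0,0,-7],[0,0,-7]], "angular": [[0,0,0],[0,0,0],[0,0,0],[0,0,0],[0,0,0],[0,0,0],[0,0,0]]}}

```text
time: 6.17
tool_pos: [0.5748, -0.1553, 0.3185]
eef_rot: [179.3, 0.3, 69.8]
force: [1.0, -0.7, 0.6]
grip_width: 1.002
```

```bash
python3 - <<'E'
from h import *
from plant import manip
np.set_printoptions(precision=1,suppress=True)
o=manip.get_obs(); q0=o["joint_positions"]; print(q0, o["tool_pos"]*1000, np.abs(fk(q0)[0]-o["tool_pos"]).max())
s=manip.snapshot("top"); np.save("pics/top1.npy",s,allow_pickle=True)
cv2.imwrite("pics/t1.png",cv2.resize(s["pixels"][120:300,200:440,::-1],None,fx=3,fy=3,interpolation=cv2.INTER_CUBIC))
F=np.diag([-1,-1,1.])
R=tgtR(-20,10)@F; P=np.array([.572,-.154,.27])+R[:,2]*G
T,e=ik(P,R,np.array([-13,30,136,187,69,-91.])); print(T,e)
for k in np.linspace(0,1,11):
    q=q0+(T-q0)*k; p,r=fk(q); print(q, p*1000, "z",r[:,2]*100,"wc",wristc(q)*1000)
E
```

```text
[-16.1  16.5  92.8  -0.3  70.1 -85.8] [ 574.8 -155.3  318.5] 1.1102230246251565e-16
[-12.9  28.4 136.9 187.7  65.4 -92. ] 6.0249685887661135e-15
[-16.1  16.5  92.8  -0.3  70.1 -85.8] [ 574.8 -155.3  318.5] z [   0.9   -0.8 -100. ] wc [ 572.  -152.8  619.5]
[-15.8  17.7  97.2  18.5  69.6 -86.4] [567.3 -55.1 288.1] z [  2.5  30.2 -95.3] wc [ 559.7 -145.9  574.9]
[-15.5  18.9 101.6  37.3  69.2 -87. ] [568.7  31.8 285.6] z [  8.3  56.4 -82.1] wc [ 543.6 -138.1  532.8]
[-15.1  20.  106.   56.1  68.7 -87.7] [581.1  96.1 302.5] z [ 19.   75.  -63.4] wc [ 523.8 -129.5  493.4]
[-14.8  21.2 110.4  74.9  68.2 -88.3] [603.5 131.7 328.4] z [ 34.2  83.7 -42.7] wc [ 500.7 -120.2  457. ]
[-14.5  22.4 114.8  93.7  67.8 -88.9] [631.7 136.1 352.6] z [ 52.2  81.9 -23.8] wc [ 474.5 -110.4  424.1]
[-14.2  23.6 119.2 112.5  67.3 -89.5] [658.6 110.5 366.4] z [70.8 70.  -9.5] wc [ 445.6 -100.3  394.9]
[-13.9  24.8 123.6 131.3  66.8 -90.1] [675.5  59.7 364.1] z [86.7 49.7 -1.8] wc [414.4 -90.  369.6]
[-13.5  26.  128.1 150.1  66.3 -90.7] [673.7  -8.6 344.3] z [97.2 23.6 -1.4] wc [381.3 -79.5 348.4]
[-13.2  27.2 132.5 168.9  65.9 -91.4] [646.3 -85.2 309.8] z [99.6 -5.3 -7.2] wc [346.6 -69.1 331.5]
[-12.9  28.4 136.9 187.7  65.4 -92. ] [ 589.3 -160.3  266.8] z [ 92.5 -33.7 -17.4] wc [310.8 -58.9 319. ]
```

View pics/t1.png

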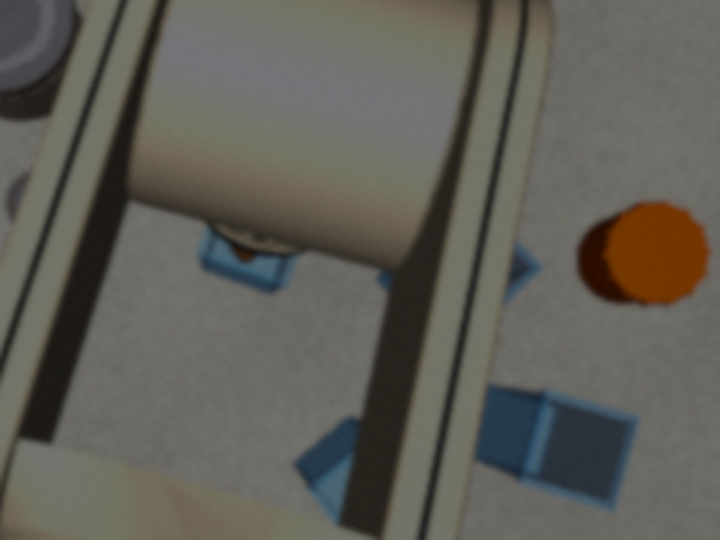

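```bash
cat >> h.py <<'E'
def relrows(qs, P0, R0):
    o=[];a=[]
    for q in qs:
        p,r=fk(q); o.append((R0.T@(p-P0)/.025).round(1).tolist()); a.append((np.degrees(Ro.from_matrix(R0.T@r).as_rotvec())/6).round(1).tolist())
    return o,a
E
python3 - <<'E'
from h import *
q0=np.array([-16.1,16.5,92.8,-.3,70.1,-85.8]); T=np.array([-12.9,28.4,136.9,187.7,65.4,-92.])
N=33
W=[q0+(T-q0)*k/N for k in range(N+1)]
for c in range(3):
    p,r=fk(W[11*c]); o,a=relrows(W[11*c+1:11*c+12],p,r); print(o);print(a)
E
```

```text
[[1.1, -0.5, 0.5], [2.2, -1.1, 0.9], [3.3, -1.5, 1.1], [4.4, -2.0, 1.3], [5.4, -2.4, 1.3], [6.4, -2.7, 1.3], [7.3, -2.9, 1.2], [8.1, -3.1, 1.0], [8.9, -3.2, 0.8], [9.6, -3.2, 0.5], [10.2, -3.2, 0.2]]
[[0.3, 0.9, 0.3], [0.6, 1.7, 0.6], [1.0, 2.6, 1.0], [1.3, 3.4, 1.3], [1.6, 4.2, 1.7], [1.9, 5.0, 2.2], [2.1, 5.8, 2.6], [2.4, 6.6, 3.1], [2.7, 7.4, 3.6], [2.9, 8.1, 4.2], [3.1, 8.9, 4.7]]
[[0.5, -0.2, 0.2], [1.0, -0.3, 0.4], [1.5, -0.3, 0.4], [2.0, -0.3, 0.4], [2.4, -0.2, 0.3], [2.8, 0.0, 0.2], [3.1, 0.3, -0.1], [3.3, 0.7, -0.4], [3.4, 1.1, -0.7], [3.5, 1.5, -1.1], [3.4, 2.0, -1.5]]
[[0.1, 0.8, 0.5], [0.2, 1.5, 1.1], [0.3, 2.3, 1.7], [0.4, 3.1, 2.3], [0.4, 3.8, 2.9], [0.4, 4.6, 3.5], [0.3, 5.3, 4.1], [0.3, 6.0, 4.7], [0.2, 6.8, 5.3], [0.0, 7.5, 5.9], [-0.2, 8.2, 6.6]]
[[0.5, 0.4, -0.3], [1.1, 0.8, -0.6], [1.6, 1.4, -1.1], [2.0, 1.9, -1.7], [2.4, 2.6, -2.3], [2.8, 3.2, -3.0], [3.0, 3.9, -3.9], [3.2, 4.5, -4.8], [3.4, 5.2, -5.8], [3.4, 5.9, -6.9], [3.4, 6.5, -8.0]]
[[-0.2, 0.8, 0.5], [-0.4, 1.5, 1.1], [-0.6, 2.3, 1.6], [-0.9, 3.1, 2.1], [-1.2, 3.9, 2.6], [-1.5, 4.7, 3.0], [-1.8, 5.5, 3.5], [-2.2, 6.3, 3.9], [-2.6, 7.1, 4.3], [-2.9, 7.9, 4.7], [-3.3, 8.7, 5.1]]
```

Request:
{"name": "drive_tool", "arguments": {"offset": [[1.1,-0.5,0.5],[2.2,-1.1,0.9],[3.3,-1.5,1.1],[4.4,-2.0,1.3],[5.4,-2.4,1.3],[6.4,-2.7,1.3],[7.3,-2.9,1.2],[8.1,-3.1,1.0],[8.9,-3.2,0.8],[9.6,-3.2,0.5],[10.2,-3.2,0.2]], "angular": [[0.3,0.9,0.3],[0.6,1.7,0.6],[1.0,2.6,1.0],[1.3,3.4,1.3],[1.6,4.2,1.7],[1.9,5.0,2.2],[2.1,5.8,2.6],[2.4,6.6,3.1],[2.7,7.4,3.6],[2.9,8.1,4.2],[3.1,8.9,4.7]]}}

```text
time: 7.13
tool_pos: [0.5851, 0.113, 0.3051]
eef_rot: [-140.1, -42.8, 22.6]
force: [0.8, -0.0, 0.2]
grip_width: 1.001
```

```bash
python3 - <<'E'
from h import *
from plant import manip
o=manip.get_obs(); print(o["joint_positions"].round(1),o["qd"].round(1),o["tool_pos"],o["time"])
q0=np.array([-16.1,16.5,92.8,-.3,70.1,-85.8]); T=np.array([-12.9,28.4,136.9,187.7,65.4,-92.])
print(q0+(T-q0)/3)
E
```

```text
[-15.   20.8 108.   62.8  68.3 -88.4] [ -0.1   4.6  18.8  73.2  -0.3 -14.2] [0.58511431 0.11299349 0.30514328] 7.1333
[-15.03333333  20.46666667 107.5         62.36666667  68.53333333
 -87.86666667]
```

Tracks the plan exactly; continue.

Request:
{"name": "drive_tool", "arguments": {"offset": [[0.5,-0.2,0.2],[1.0,-0.3,0.4],[1.5,-0.3,0.4],[2.0,-0.3,0.4],[2.4,-0.2,0.3],[2.8,0.0,0.2],[3.1,0.3,-0.1],[3.3,0.7,-0.4],[3.4,1.1,-0.7],[3.5,1.5,-1.1],[3.4,2.0,-1.5]], "angular": [[0.1,0.8,0.5],[0.2,1.5,1.1],[0.3,2.3,1.7],[0.4,3.1,2.3],[0.4,3.8,2.9],[0.4,4.6,3.5],[0.3,5.3,4.1],[0.3,6.0,4.7],[0.2,6.8,5.3],[0.0,7.5,5.9],[-0.2,8.2,6.6]]}}

```text
time: 8.05
tool_pos: [0.6686, 0.0793, 0.3601]
eef_rot: [-92.7, -26.3, -54.1]
force: [0.2, 0.2, 0.6]
grip_width: 1.002
```

```bash
python3 - <<'E'
from h import *
from plant import manip
o=manip.get_obs(); print(o["joint_positions"].round(1),o["qd"].round(1),o["tool_pos"],o["time"])
R=tgtR(-20,10)@np.diag([-1,-1,1.]); P=np.array([.572,-.154,.28])+R[:,2]*G
print(cmd(o,P,R))
E
```

```text
[-13.9  24.8 122.7 125.5  67.  -90.3] [ 2.1  3.4 17.4 69.6 -5.5  1.8] [0.6686059  0.07927012 0.36009659] 8.05
(array([ 3.82,  5.98, -7.91]), array([-3.23,  8.67,  5.03]))
```

Request:
{"name": "drive_tool", "arguments": {"offset": [[0.5,0.4,-0.3],[1.1,0.8,-0.6],[1.6,1.4,-1.1],[2.0,1.9,-1.7],[2.4,2.6,-2.3],[2.8,3.2,-3.0],[3.0,3.9,-3.9],[3.2,4.5,-4.8],[3.4,5.2,-5.8],[3.4,5.9,-6.9],[3.4,6.4,-8.0],[3.4,6.4,-8.0]], "angular": [[-0.2,0.8,0.5],[-0.4,1.5,1.1],[-0.6,2.3,1.6],[-0.9,3.1,2.1],[-1.2,3.9,2.6],[-1.5,4.7,3.0],[-1.8,5.5,3.5],[-2.2,6.3,3.9],[-2.6,7.1,4.3],[-2.9,7.9,4.7],[-3.3,8.7,5.1],[-3.3,8.7,5.1]]}}

```text
time: 9.05
tool_pos: [0.5824, -0.1586, 0.2613]
eef_rot: [-100.8, 0.2, -110.4]
force: [-0.1, 0.6, 0.2]
grip_width: 0.998
```

```bash
python3 - <<'E'
from h import *
from plant import manip
o=manip.get_obs(); print(o["joint_positions"].round(1),o["qd"].round(1),o["tool_pos"],o["time"])
for n in ("top","scene"):
    s=manip.snapshot(n); np.save(f"pics/{n}2.npy",s,allow_pickle=True); cv2.imwrite(f"pics/{n}2.png",s["pixels"][:,:,::-1])
s=load("top2"); cv2.imwrite("pics/t2.png",cv2.resize(s["pixels"][160:235,240:340,::-1],None,fx=8,fy=8,interpolation=cv2.INTER_CUBIC))
E
```

```text
[-12.6  28.6 137.6 188.3  65.5 -91.8] [ 0.1 -0.4 -2.9 -9.6  1.9 -0.1] [ 0.58240433 -0.15863418  0.26131629] 9.05
```

View pics/scene2.png

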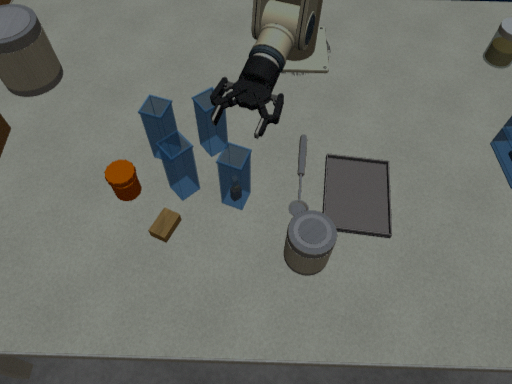

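View pics/t2.png

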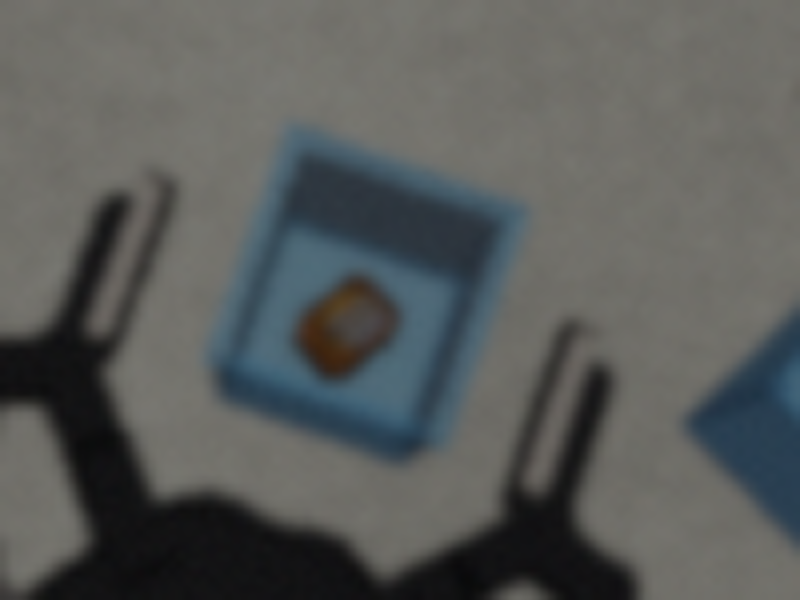

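```bash
python3 - <<'E'
from h import *
from plant import manip
s=load("top2")
f=lambda p,k,o,z:ray(s,(p[0]+.5)/k-.5+o[0],(p[1]+.5)/k-.5+o[1],z)
P=np.array([f(p,8,(240,160),.18) for p in [(290,122),(528,205),(440,445),(212,355)]]);print(P.round(3),P.mean(0))
for i in range(4):
    e=P[(i+1)%4]-P[i]; print(np.linalg.norm(e).round(4),np.degrees(np.arctan2(e[1],e[0])).round(1))
o=manip.get_obs(); print(o["tool_pos"],o["eef_rot"])
R=tgtR(-20,10)@np.diag([-1,-1,1.]);
for h in (.105,): print(cmd(o,np.r_[.572,-.1545,h]+R[:,2]*G,R))
E
```

```text
[[ 0.609 -0.14   0.18 ]
 [ 0.589 -0.195  0.18 ]
 [ 0.534 -0.174  0.18 ]
 [ 0.555 -0.121  0.18 ]] [ 0.57194867 -0.15738097  0.18      ]
0.0583 -110.0
0.0592 159.1
0.0564 67.9
0.0571 -19.0
[ 0.58555246 -0.15720762  0.26387344] [-100.35585248    0.11885517 -109.93093402]
(array([0.1 , 6.34, 1.35]), array([ 0.06,  0.01, -0.02]))
```

Request:
{"name": "drive_tool", "arguments": {"offset": [[0,1,0.2],[0,2,0.4],[0,3,0.5],[0,4,0.7],[0,5,0.9],[0,6,1.1],[0,6.4,1.2],[0,6.4,1.2],[0,6.4,1.2]], "angular": [[0,0,0],[0,0,0],[0,0,0],[0,0,0],[0,0,0],[0,0,0],[0,0,0],[0,0,0],[0,0,0]]}}

```text
time: 9.9
tool_pos: [0.5875, -0.1575, 0.1014]
eef_rot: [-100.3, 0.2, -110.0]
force: [0.6, 0.8, 0.4]
grip_width: 0.997
```

Request:
{"name": "drive_tool", "arguments": {"offset": [[0,0,0],[0,0,0],[0,0,0],[0,0,0],[0,0,0],[0,0,0],[0,0,0],[0,0,0]], "angular": [[0,0,0],[0,0,0],[0,0,0],[0,0,0],[0,0,0],[0,0,0],[0,0,0],[0,0,0]], "jaw": 50}}

```text
time: 10.57
tool_pos: [0.5875, -0.1579, 0.1036]
eef_rot: [-100.0, 0.2, -110.0]
force: [-2.2, -0.9, 7.6]
grip_width: 0.651
```

```bash
python3 - <<'E'
from h import *
from plant import manip
np.set_printoptions(precision=1,suppress=True)
o=manip.get_obs(); print(o["joint_positions"].round(1),o["tool_pos"]*1000,o["eef_rot"],o["force"],o["time"])
q=o["joint_positions"]; F=np.diag([-1,-1,1.])
# plan: grip waypoints
for psi,M,roll in [(-20,[.572,-.156,.25],0),(-5,[.57,-.03,.25],0),(8,[.56,.12,.25],0),(15,[.53,.255,.25],0),(15,[.53,.255,.2],90),(15,[.53,.255,.11],90),(15,[.53,.255,.11],115),(15,[.53,.255,.115],128)]:
    R=tgtR(psi,10)@F@E2("z",roll).as_matrix(); P=np.array(M)+R[:,2]*G
    q,e=ik(P,R,q); print(psi,M,roll,q,"%.3f"%e,wristc(q)*1000)
E
```

```text
[-12.5  56.7 132.8 187.3  89.4 -88.6] [ 587.5 -157.9  103.6] [-100.     0.2 -110. ] [-2.2 -0.9  7.6] 10.5667
-20 [0.572, -0.156, 0.25] 0 [-13.2  32.  136.8 187.1  68.9 -91.4] 0.000 [310.8 -60.9 299. ]
-5 [0.57, -0.03, 0.25] 0 [ -3.5  32.  139.6 181.6  71.5 -90.2] 0.000 [293.   -5.8 299. ]
8 [0.56, 0.12, 0.25] 0 [ 13.6  32.  139.2 185.9  71.2 -90.9] 0.000 [284.7  81.3 299. ]
15 [0.53, 0.255, 0.25] 0 [ 32.9  32.1 136.5 198.9  69.1 -93.7] 0.000 [261.5 183.  299. ]
15 [0.53, 0.255, 0.2] 90 [ 32.9  41.  135.8 198.1  77.   -1. ] 0.000 [261.5 183.  249. ]
15 [0.53, 0.255, 0.11] 90 [ 32.9  56.  132.4 197.6  88.    2.6] 0.000 [261.5 183.  159. ]
15 [0.53, 0.255, 0.11] 115 [ 32.9  56.  132.4 197.6  88.   27.6] 0.000 [261.5 183.  159. ]
15 [0.53, 0.255, 0.115] 128 [ 32.9  55.2 132.7 197.6  87.5  40.4] 0.000 [261.5 183.  164. ]
```

Request:
{"name": "drive_tool", "arguments": {"offset": [[0,-0.2,0],[0,-0.7,-0.1],[0,-1.4,-0.2],[0,-2.2,-0.4],[0,-3.1,-0.5],[0,-4,-0.7],[0,-4.6,-0.8],[0,-4.8,-0.85],[0,-4.8,-0.85]], "angular": [[0,0,0],[0,0,0],[0,0,0],[0,0,0],[0,0,0],[0,0,0],[0,0,0],[0,0,0],[0,0,0]]}}

```text
time: 11.32
tool_pos: [0.5873, -0.1582, 0.2255]
eef_rot: [-100.1, 0.2, -110.0]
force: [0.0, -0.1, -2.5]
grip_width: 0.652
```

```bash
python3 - <<'E'
from h import *
from plant import manip
np.set_printoptions(precision=2,suppress=True)
o=manip.get_obs(); print(o["joint_positions"].round(1),o["tool_pos"],o["eef_rot"],o["force"],o["grip_width"])
# waypoint path base-rotation like arc: psi -20->15
F=np.diag([-1,-1,1.])
P0=o["tool_pos"]; R0=E2("xyz",o["eef_rot"]).as_matrix()
g0=P0-R0[:,2]*G; g1=np.array([.545,.255,g0[2]])
N=18; off=[];an=[]
for k in range(1,N+1):
    t=k/N; t=3*t*t-2*t**3
    g=g0+(g1-g0)*t; g[0]+=.03*np.sin(np.pi*t)
    R=tgtR(-20+35*t,10)@F; P=g+R[:,2]*G
    off.append((R0.T@(P-P0)/.025).round(1).tolist()); an.append((np.degrees(Ro.from_matrix(R0.T@R).as_rotvec())/6).round(1).tolist())
print(off);print(an)
s=manip.snapshot("scene"); cv2.imwrite("pics/s3.png",s["pixels"][:,:,::-1])
E
```

```text
[-12.6  35.8 136.9 187.6  72.6 -90.8] [ 0.59 -0.16  0.23] [-100.14    0.17 -110.03] [ 0.   -0.05 -2.49] 0.6517760831506484
[[-0.1, 0.0, -0.0], [-0.6, 0.0, -0.1], [-1.2, 0.0, -0.2], [-2.1, 0.1, -0.4], [-3.1, 0.1, -0.6], [-4.3, 0.2, -0.9], [-5.5, 0.2, -1.2], [-6.8, 0.3, -1.6], [-8.1, 0.4, -2.1], [-9.4, 0.5, -2.7], [-10.6, 0.6, -3.3], [-11.7, 0.7, -4.0], [-12.7, 0.9, -4.7], [-13.6, 1.0, -5.3], [-14.3, 1.1, -5.8], [-14.9, 1.1, -6.2], [-15.2, 1.2, -6.4], [-15.4, 1.2, -6.5]]
[[0.0, -0.1, -0.0], [0.0, -0.2, -0.1], [0.0, -0.4, -0.1], [0.0, -0.7, -0.2], [0.0, -1.1, -0.2], [0.0, -1.5, -0.3], [0.0, -1.9, -0.4], [0.0, -2.4, -0.5], [0.0, -2.9, -0.5], [0.0, -3.3, -0.6], [0.0, -3.8, -0.7], [0.0, -4.3, -0.8], [0.0, -4.7, -0.9], [0.0, -5.0, -0.9], [0.0, -5.3, -1.0], [0.0, -5.5, -1.0], [0.0, -5.7, -1.0], [0.0, -5.7, -1.0]]
```

View pics/s3.png

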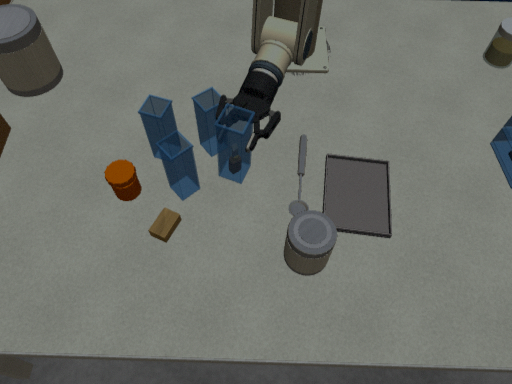

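Request:
{"name": "drive_tool", "arguments": {"offset": [[-0.1,0,0],[-0.6,0,-0.1],[-1.2,0,-0.2],[-2.1,0.1,-0.4],[-3.1,0.1,-0.6],[-4.3,0.2,-0.9],[-5.5,0.2,-1.2],[-6.8,0.3,-1.6],[-8.1,0.4,-2.1],[-9.4,0.5,-2.7],[-10.4,0.6,-3.2],[-10.8,0.6,-3.4]], "angular": [[0,-0.1,0],[0,-0.2,-0.1],[0,-0.4,-0.1],[0,-0.7,-0.2],[0,-1.1,-0.2],[0,-1.5,-0.3],[0,-1.9,-0.4],[0,-2.4,-0.5],[0,-2.9,-0.5],[0,-3.3,-0.6],[0,-3.7,-0.7],[0,-3.9,-0.7]]}}

```text
time: 12.37
tool_pos: [0.5981, 0.1283, 0.223]
eef_rot: [-100.3, 0.1, -85.9]
force: [-0.5, -0.9, -3.3]
grip_width: 0.649
```

```bash
python3 - <<'E'
from h import *
from plant import manip
np.set_printoptions(precision=2,suppress=True)
o=manip.get_obs(); print(o["joint_positions"].round(1),o["tool_pos"],o["eef_rot"])
F=np.diag([-1,-1,1.]); R=tgtR(15,10)@F
print(cmd(o,np.array([.545,.255,.22])+R[:,2]*G,R))
E
```

```text
[ 17.3  36.  136.1 193.7  72.  -91.8] [0.6  0.13 0.22] [-100.33    0.11  -85.9 ]
(array([-5.35,  0.44, -0.97]), array([ 0.05, -1.79, -0.34]))
```

Request:
{"name": "drive_tool", "arguments": {"offset": [[-0.5,0,-0.1],[-1.4,0.1,-0.2],[-2.5,0.2,-0.4],[-3.6,0.3,-0.6],[-4.5,0.3,-0.8],[-5,0.3,-0.9],[-5.2,0.3,-0.9],[-5.2,0.3,-0.9]], "angular": [[0,-0.2,0],[0,-0.5,-0.1],[0,-0.9,-0.2],[0,-1.2,-0.2],[0,-1.5,-0.3],[0,-1.7,-0.3],[0,-1.8,-0.3],[0,-1.8,-0.3]]}}

```text
time: 13.03
tool_pos: [0.567, 0.2532, 0.2218]
eef_rot: [-100.1, 0.3, -75.3]
force: [0.2, 0.5, -2.7]
grip_width: 0.655
```

Request:
{"name": "drive_tool", "arguments": {"offset": [[0,0,0],[0,0,0],[0,0,0],[0,0,0],[0,0,0],[0,0,0],[0,0,0],[0,0,0],[0,0,0],[0,0,0],[0,0,0],[0,0,0]], "angular": [[0,0,0.5],[0,0,1.5],[0,0,2.6],[0,0,3.7],[0,0,4.8],[0,0,5.9],[0,0,7],[0,0,8.1],[0,0,9.2],[0,0,10.3],[0,0,11.3],[0,0,12]]}}

```text
time: 14.03
tool_pos: [0.5674, 0.2514, 0.2219]
eef_rot: [-120.9, 69.9, -104.7]
force: [-0.3, 0.0, -3.3]
grip_width: 0.652
```

```bash
python3 - <<'E'
from h import *
from plant import manip
np.set_printoptions(precision=3,suppress=True)
o=manip.get_obs(); print(o["joint_positions"].round(1),o["tool_pos"],o["eef_rot"],o["grip_width"],o["force"])
R0=E2("xyz",o["eef_rot"]).as_matrix(); g=o["tool_pos"]-R0[:,2]*G; print("grip",g)
# pot axis in tool at roll0: R=tgtR(.,10)@F ; Z in tool
ax=(tgtR(0,10)@np.diag([-1,-1,1.])).T@np.array([0,0,1.]); a=R0@ax; print("axis",a,"tilt",np.degrees(np.arccos(a[2])),"mouth",g+.074*a)
print("world -z in tool per 25mm",R0.T@[0,0,-1])
s=manip.snapshot("scene"); cv2.imwrite("pics/s4.png",cv2.resize(s["pixels"][100:290,200:440,::-1],None,fx=3,fy=3))
E
```

```text
[ 30.2  36.4 134.8 196.2  71.4 -19.9] [0.567 0.251 0.222] [-120.857   69.936 -104.732] 0.6515818078713108 [-0.284  0.012 -3.338]
grip [0.55  0.247 0.225]
axis [ 0.121 -0.939  0.321] tilt 71.3013587557528 mouth [0.559 0.177 0.249]
world -z in tool per 25mm [0.939 0.295 0.176]
```

View pics/s4.png

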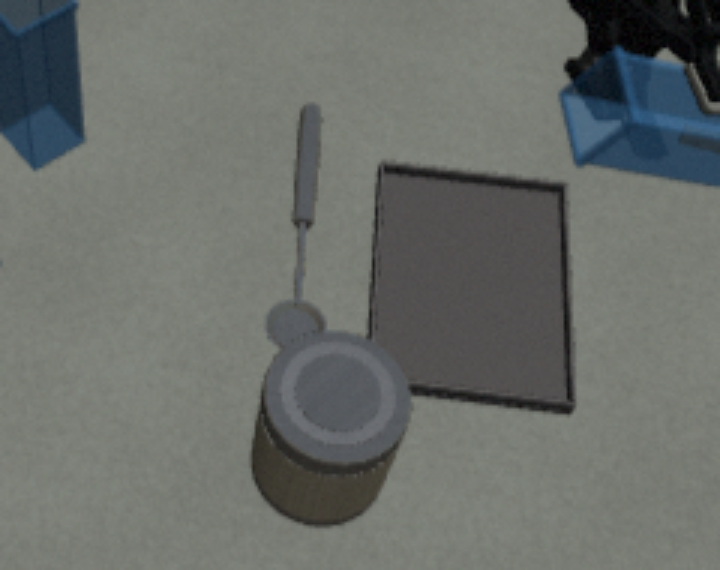

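Request:
{"name": "drive_tool", "arguments": {"offset": [[0.3,0.1,0.1],[0.9,0.3,0.2],[1.7,0.5,0.3],[2.6,0.8,0.5],[3.5,1.1,0.7],[4.2,1.3,0.8],[4.6,1.5,0.9],[4.7,1.5,0.9],[4.7,1.5,0.9]], "angular": [[0,0,0.3],[0,0,0.7],[0,0,1.1],[0,0,1.5],[0,0,1.9],[0,0,2.3],[0,0,2.7],[0,0,2.8],[0,0,2.8]]}}

```text
time: 14.83
tool_pos: [0.5675, 0.2521, 0.0956]
eef_rot: [-174.3, 79.7, -159.6]
force: [0.0, -0.4, -3.8]
grip_width: 0.654
```

```bash
cat > st.py <<'E'
from h import *
from plant import manip
import sys
np.set_printoptions(precision=3,suppress=True)
o=manip.get_obs(); print(o["joint_positions"].round(1),o["tool_pos"],o["eef_rot"],o["grip_width"],o["force"],o["time"])
R0=E2("xyz",o["eef_rot"]).as_matrix(); g=o["tool_pos"]-R0[:,2]*G; print("grip",g)
ax=(tgtR(0,10)@np.diag([-1,-1,1.])).T@np.array([0,0,1.]); a=R0@ax; print("axis",a,"tilt",np.degrees(np.arccos(a[2])),"mouth",g+.074*a)
print("world x,y,z in tool",R0.T)
s=manip.snapshot("scene"); np.save(f"pics/{sys.argv[1]}.npy",s,allow_pickle=True); cv2.imwrite(f"pics/{sys.argv[1]}.png",cv2.resize(s["pixels"][100:290,250:490,::-1],None,fx=3,fy=3))
E
python3 st.py s5
```

```text
[ 30.2  56.9 130.5 195.3  87.    1. ] [0.568 0.252 0.096] [-174.294   79.749 -159.561] 0.6542488926028638 [ 0.026 -0.415 -3.753] 14.8333
grip [0.55  0.247 0.099]
axis [ 0.087 -0.995  0.048] tilt 87.23870173871572 mouth [0.556 0.174 0.102]
world x,y,z in tool [[-0.167 -0.062 -0.984]
 [-0.256  0.967 -0.018]
 [ 0.952  0.249 -0.177]]
```

View pics/s5.png

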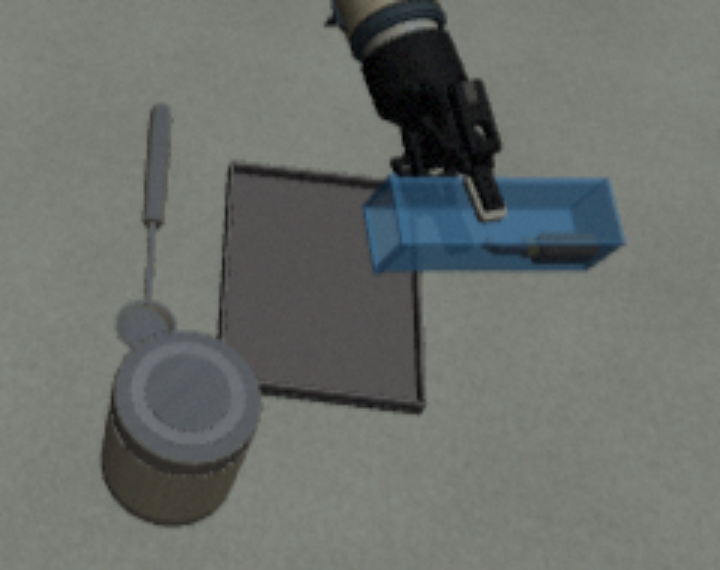

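Request:
{"name": "drive_tool", "arguments": {"offset": [[0,0,0],[0,0,0],[0,0,0],[0,0,0],[0,0,0],[0,0,0],[0,0,0],[0,0,0],[0,0,0],[0,0,0],[0,0,0],[0,0,0]], "angular": [[0,0,0.5],[0,0,1],[0,0,1.5],[0,0,2],[0,0,2.4],[0,0,2.8],[0,0,3.1],[0,0,3.4],[0,0,3.6],[0,0,3.8],[0,0,4],[0,0,4.1]]}}

```text
time: 15.88
tool_pos: [0.5675, 0.2532, 0.0973]
eef_rot: [113.8, 64.3, 126.4]
force: [0.6, 1.1, -2.6]
grip_width: 0.651
```

```bash
python3 st.py s6
```

```text
[ 30.3  56.8 130.6 195.3  87.   25.7] [0.568 0.253 0.097] [113.787  64.318 126.395] 0.650995266764422 [ 0.642  1.105 -2.603] 15.8833
grip [0.55  0.249 0.101]
axis [-0.003 -0.933 -0.36 ] tilt 111.11118643868467 mouth [0.549 0.179 0.074]
world x,y,z in tool [[-0.257  0.349 -0.901]
 [-0.165  0.903  0.397]
 [ 0.952  0.25  -0.175]]
```

View pics/s6.png

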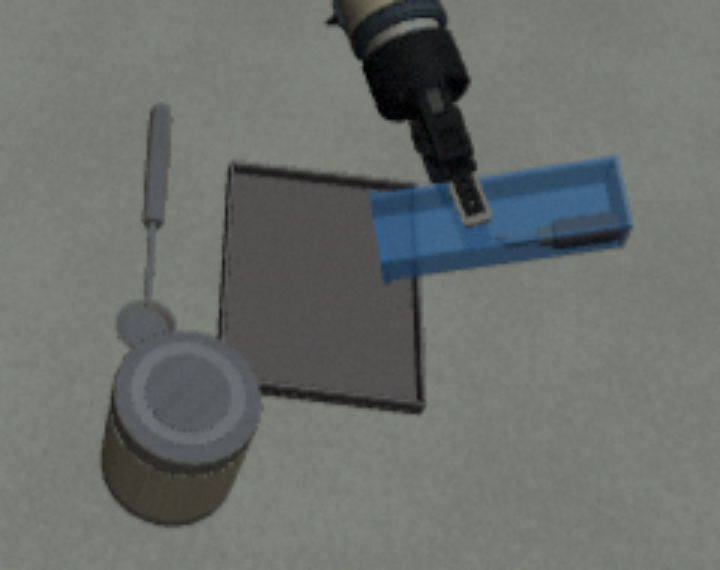

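Request:
{"name": "drive_tool", "arguments": {"offset": [[0,0,0],[0,0,0],[0,0,0],[0,0,0],[0,0,0],[0,0,0],[0,0,0]], "angular": [[0,0,0.2],[0,0,0.4],[0,0,0.6],[0,0,0.7],[0,0,0.7],[0,0,0.7],[0,0,0.7]]}}

```text
time: 16.52
tool_pos: [0.5674, 0.2533, 0.0967]
eef_rot: [110.9, 60.5, 123.1]
force: [-0.4, -0.1, -2.6]
grip_width: 0.649
```

```bash
python3 st.py s7
```

```text
[ 30.3  56.8 130.5 195.3  87.   29.9] [0.567 0.253 0.097] [110.862  60.488 123.09 ] 0.6491131945034812 [-0.407 -0.123 -2.563] 16.5167
grip [0.55  0.249 0.1  ]
axis [-0.022 -0.906 -0.423] tilt 115.01473014796802 mouth [0.548 0.182 0.069]
world x,y,z in tool [[-0.269  0.413 -0.87 ]
 [-0.146  0.876  0.46 ]
 [ 0.952  0.251 -0.175]]
```

View pics/s7.png

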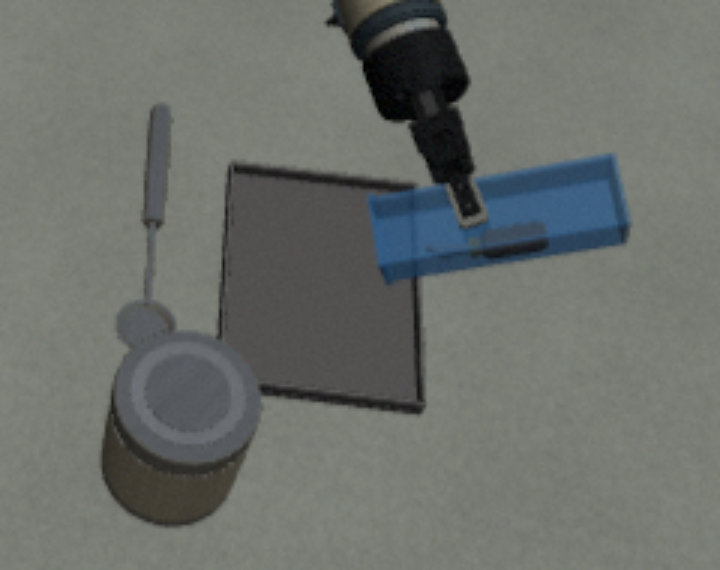

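It is sliding towards the mouth. Hold there.

Request:
{"name": "drive_tool", "arguments": {"offset": [[0,0,0],[0,0,0],[0,0,0],[0,0,0],[0,0,0],[0,0,0],[0,0,0],[0,0,0]], "angular": [[0,0,0],[0,0,0],[0,0,0],[0,0,0],[0,0,0],[0,0,0],[0,0,0],[0,0,0]]}}

```text
time: 17.23
tool_pos: [0.5674, 0.2533, 0.0967]
eef_rot: [110.8, 60.5, 123.1]
force: [-0.3, -0.1, -2.2]
grip_width: 0.657
```

```bash
python3 st.py s8
```

```text
[ 30.3  56.8 130.5 195.3  87.   29.9] [0.567 0.253 0.097] [110.848  60.479 123.071] 0.6565453032988038 [-0.34  -0.131 -2.222] 17.2333
grip [0.55  0.249 0.1  ]
axis [-0.022 -0.906 -0.423] tilt 115.02656160560915 mouth [0.548 0.182 0.069]
world x,y,z in tool [[-0.269  0.413 -0.87 ]
 [-0.146  0.876  0.46 ]
 [ 0.952  0.25  -0.175]]
```

View pics/s8.png

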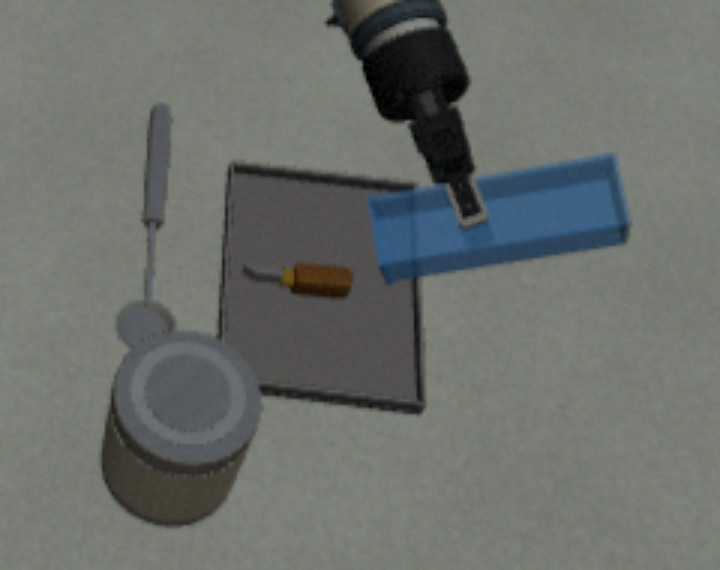

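Request:
{"name": "drive_tool", "arguments": {"offset": [[-0.3,0.2,-0.1],[-0.9,0.5,-0.2],[-1.6,0.9,-0.3],[-2.4,1.3,-0.5],[-3.2,1.7,-0.7],[-3.9,2.1,-0.8],[-4.3,2.3,-0.9],[-4.4,2.3,-0.9],[-4.4,2.3,-0.9],[-4.4,2.3,-0.9],[-4.4,2.3,-0.9],[-4.4,2.3,-0.9]], "angular": [[0,0,0],[0,0,-0.5],[0,0,-1.5],[0,0,-2.5],[0,0,-3.6],[0,0,-4.7],[0,0,-5.8],[0,0,-6.9],[0,0,-8],[0,0,-9],[0,0,-9.6],[0,0,-9.6]]}}

```text
time: 18.28
tool_pos: [0.5668, 0.2524, 0.2236]
eef_rot: [-109.7, 58.7, -92.2]
force: [-0.3, 0.9, -2.0]
grip_width: 0.651
```

Request:
{"name": "drive_tool", "arguments": {"offset": [[0,0,0],[0,0,0],[0,0,0],[0,0,0],[0,0,0],[0,0,0],[0,0,0],[0,0,0],[0,0,0],[0,0,0],[0,0,0],[0,0,0]], "angular": [[0,0,-0.5],[0,0,-1.5],[0,0,-2.6],[0,0,-3.7],[0,0,-4.8],[0,0,-5.9],[0,0,-7],[0,0,-8.1],[0,0,-9],[0,0,-9.7],[0,0,-10],[0,0,-10]]}}

```text
time: 19.28
tool_pos: [0.5669, 0.2525, 0.2232]
eef_rot: [-100.1, 0.3, -75.3]
force: [1.1, -0.4, -2.1]
grip_width: 0.649
```

```bash
python3 st.py s9; python3 - <<'E'
from h import *
from plant import manip
o=manip.get_obs()
F=np.diag([-1,-1,1.])
P0=o["tool_pos"]; R0=E2("xyz",o["eef_rot"]).as_matrix()
g0=P0-R0[:,2]*G; g1=np.array([.573,-.156,.226]); R1=tgtR(-20,10)@F
print(cmd(o,g1+R1[:,2]*G,R1))
N=18; 
Ps=[];Rs=[]
for k in range(0,N+1):
    t=k/N; t=3*t*t-2*t**3
    g=g0+(g1-g0)*t; g[0]+=.03*np.sin(np.pi*t)
    R=tgtR(15-35*t,10)@F; Ps.append(g+R[:,2]*G);Rs.append(R)
Ps[0]=P0;Rs[0]=R0
for i,j in ((0,9),(9,18)):
    off=[];an=[]
    for k in range(i+1,j+1):
        off.append((Rs[i].T@(Ps[k]-Ps[i])/.025).round(1).tolist()); an.append((np.degrees(Ro.from_matrix(Rs[i].T@Rs[k]).as_rotvec())/6).round(1).tolist())
    print(off);print(an)
E
```

```text
[ 30.2  36.2 134.9 196.1  71.3 -92.2] [0.567 0.252 0.223] [-100.105    0.345  -75.323] 0.6492786826243543 [ 1.12  -0.389 -2.1  ] 19.2833
grip [0.549 0.248 0.226]
axis [ 0.003 -0.005  1.   ] tilt 0.36082552536910384 mouth [0.549 0.247 0.3  ]
world x,y,z in tool [[ 0.253 -0.967 -0.006]
 [-0.171 -0.039 -0.984]
 [ 0.952  0.25  -0.175]]
(array([16.29,  0.47, -3.27]), array([0.04, 5.7 , 0.94]))
[[0.2, -0.0, 0.0], [0.6, -0.0, 0.0], [1.3, -0.0, 0.0], [2.2, -0.0, 0.0], [3.2, -0.0, 0.0], [4.4, -0.0, 0.0], [5.7, -0.0, -0.1], [7.1, -0.0, -0.2], [8.5, 0.0, -0.5]]
[[0.0, 0.0, -0.1], [0.0, 0.2, -0.0], [0.0, 0.4, -0.0], [0.0, 0.7, 0.0], [0.0, 1.0, 0.1], [0.0, 1.4, 0.2], [0.0, 1.9, 0.3], [0.0, 2.4, 0.3], [0.0, 2.8, 0.4]]
[[1.4, -0.0, 0.1], [2.7, -0.0, 0.1], [4.0, -0.0, 0.1], [5.2, 0.0, -0.0], [6.2, 0.0, -0.1], [7.1, 0.0, -0.2], [7.7, 0.1, -0.3], [8.2, 0.1, -0.4], [8.3, 0.1, -0.4]]
[[-0.0, 0.5, 0.1], [-0.0, 0.9, 0.2], [-0.0, 1.4, 0.2], [-0.0, 1.8, 0.3], [-0.0, 2.1, 0.4], [-0.0, 2.4, 0.4], [-0.0, 2.7, 0.5], [-0.0, 2.8, 0.5], [0.0, 2.9, 0.5]]
```

View pics/s9.png

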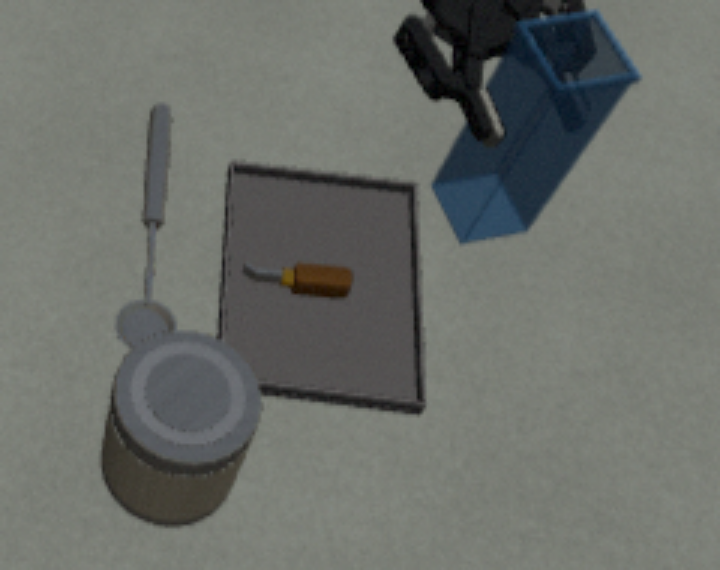

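Request:
{"name": "drive_tool", "arguments": {"offset": [[0.2,0,0],[0.6,0,0],[1.3,0,0],[2.2,0,0],[3.2,0,0],[4.4,0,0],[5.7,0,-0.1],[7.1,0,-0.2],[8.5,0,-0.5]], "angular": [[0,0,0],[0,0.2,0],[0,0.4,0],[0,0.7,0],[0,1.0,0.1],[0,1.4,0.2],[0,1.9,0.3],[0,2.4,0.3],[0,2.8,0.4]]}}

```text
time: 20.08
tool_pos: [0.6098, 0.042, 0.2241]
eef_rot: [-100.1, -0.3, -92.5]
force: [0.3, 0.3, -2.7]
grip_width: 0.65
```

Request:
{"name": "drive_tool", "arguments": {"offset": [[1.4,0,0.1],[2.7,0,0.1],[4.0,0,0.1],[5.2,0,0],[6.2,0,-0.1],[7.1,0,-0.2],[7.7,0.1,-0.3],[8.0,0.1,-0.4],[8.1,0.1,-0.4],[8.1,0.1,-0.4]], "angular": [[0,0.5,0.1],[0,0.9,0.2],[0,1.4,0.2],[0,1.8,0.3],[0,2.1,0.4],[0,2.4,0.4],[0,2.7,0.5],[0,2.8,0.5],[0,2.9,0.5],[0,2.9,0.5]]}}

```text
time: 20.92
tool_pos: [0.5908, -0.1581, 0.2243]
eef_rot: [-100.0, -0.4, -110.0]
force: [0.3, -0.3, -2.2]
grip_width: 0.652
```

```bash
python3 st.py s10;python3 - <<'E'
from h import *
from plant import manip
o=manip.get_obs()
R1=tgtR(-20,10)@np.diag([-1,-1,1.])
print(o["tool_pos"],cmd(o,np.array([.572,-.156,.1105])+R1[:,2]*G,R1))
s=manip.snapshot("top"); cv2.imwrite("pics/t10.png",s["pixels"][:,:,::-1])
E
```

```text
[-12.4  36.1 136.5 187.9  72.7 -91.4] [ 0.591 -0.158  0.224] [-100.009   -0.381 -109.962] 0.652021632701733 [ 0.297 -0.282 -2.17 ] 20.9167
grip [ 0.573 -0.152  0.228]
axis [0.002 0.006 1.   ] tilt 0.38120130731518376 mouth [ 0.574 -0.151  0.302]
world x,y,z in tool [[-0.341 -0.94   0.007]
 [-0.166  0.053 -0.985]
 [ 0.925 -0.337 -0.174]]
[ 0.59098332 -0.15742575  0.22428813] (array([0.17, 4.61, 0.82]), array([0.  , 0.01, 0.07]))
```

View pics/t10.png

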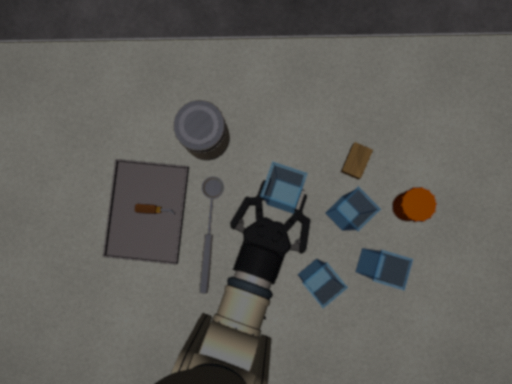

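Request:
{"name": "drive_tool", "arguments": {"offset": [[0,0.4,0.1],[0,1.1,0.2],[0,1.9,0.3],[0,2.7,0.5],[0.1,3.5,0.6],[0.1,4.1,0.7],[0.1,4.5,0.8],[0.1,4.65,0.8],[0.1,4.7,0.85],[0.1,4.7,0.85]], "angular": [[0,0,0],[0,0,0],[0,0,0.05],[0,0,0.07],[0,0,0.07],[0,0,0.07],[0,0,0.07],[0,0,0.07],[0,0,0.07],[0,0,0.07]]}}

```text
time: 21.85
tool_pos: [0.5906, -0.1607, 0.105]
eef_rot: [-100.0, 0.0, -109.9]
force: [-0.5, -0.9, -2.0]
grip_width: 0.652
```

Request:
{"name": "drive_tool", "arguments": {"offset": [[0,0.05,0],[0,0.08,0],[0,0.08,0]], "angular": [[0,0,0],[0,0,0],[0,0,0]]}}

```text
time: 22.1
tool_pos: [0.5902, -0.1611, 0.1039]
eef_rot: [-99.9, 0.0, -110.0]
force: [0.8, -0.2, -2.0]
grip_width: 0.65
```

Request:
{"name": "drive_tool", "arguments": {"offset": [[0,0.04,0],[0,0.07,0],[0,0.07,0]], "angular": [[0,0,0],[0,0,0],[0,0,0]]}}

```text
time: 22.35
tool_pos: [0.5901, -0.1613, 0.1038]
eef_rot: [-99.6, 0.1, -110.0]
force: [-2.0, 0.8, 7.9]
grip_width: 0.658
```

Contact. Release, then rise vertically.

Request:
{"name": "drive_tool", "arguments": {"offset": [[0,0,0],[0,0,0],[0,0,0],[0,0,0],[0,0,0],[0,0,0]], "angular": [[0,0,0],[0,0,0],[0,0,0],[0,0,0],[0,0,0],[0,0,0]], "jaw": 100}}

```text
time: 22.85
tool_pos: [0.5896, -0.1611, 0.1012]
eef_rot: [-100.0, 0.0, -110.0]
force: [-0.7, -0.9, -0.3]
grip_width: 1.0
```

Request:
{"name": "drive_tool", "arguments": {"offset": [[0,-0.3,0],[0,-1,-0.2],[0,-2,-0.4],[0,-3,-0.5],[0,-4,-0.7],[0,-5,-0.9],[0,-6,-1.1],[0,-6.5,-1.2],[0,-6.7,-1.2],[0,-6.7,-1.2]], "angular": [[0,0,0],[0,0,0],[0,0,0],[0,0,0],[0,0,0],[0,0,0],[0,0,0],[0,0,0],[0,0,0],[0,0,0]]}}

```text
time: 23.68
tool_pos: [0.5893, -0.1611, 0.2737]
eef_rot: [-99.8, 0.1, -110.0]
force: [0.0, -0.4, 0.0]
grip_width: 0.997
```

```bash
python3 - <<'E'
from h import *
from plant import manip
o=manip.get_obs(); print(o["tool_pos"],o["force"],o["qd"].round(1),o["time"],o["grip_width"])
for n in ("top","scene"):
    s=manip.snapshot(n); np.save(f"pics/{n}f.npy",s,allow_pickle=True); cv2.imwrite(f"pics/{n}f.png",s["pixels"][:,:,::-1])
s=load("topf"); cv2.imwrite("pics/tf.png",cv2.resize(s["pixels"][160:235,240:340,::-1],None,fx=8,fy=8,interpolation=cv2.INTER_CUBIC))
E
```

```text
[ 0.58934769 -0.16106335  0.27366288] [ 0.01513886 -0.37333885  0.00353092] [ 0.   3.5  0.1 -0.   1.4  0.3] 23.6833 0.9973229237330551
```

View pics/tf.png

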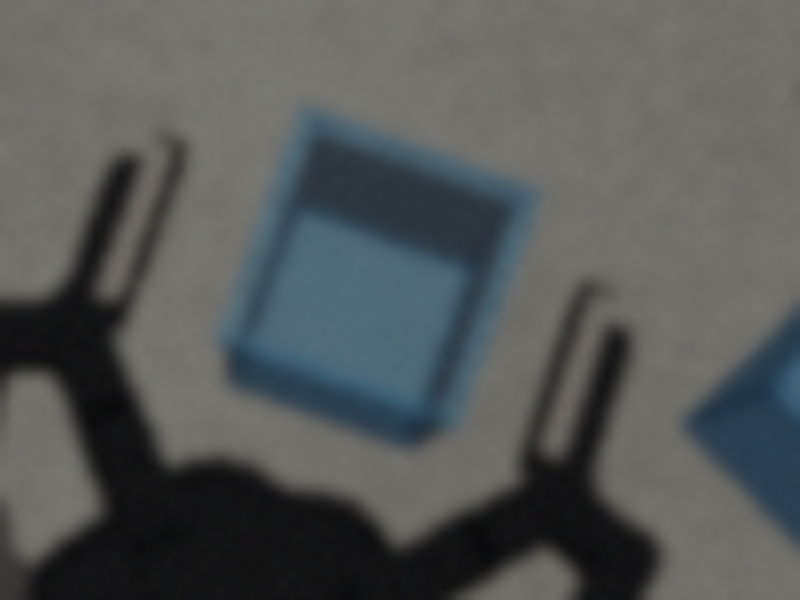

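View pics/scenef.png

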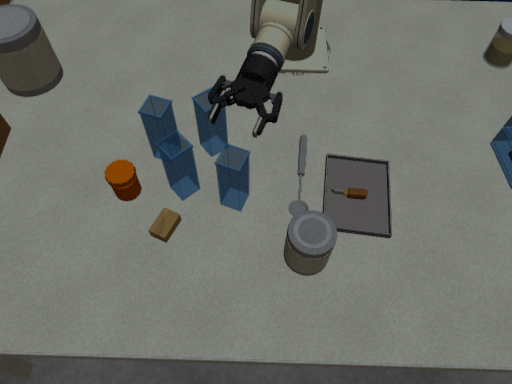

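```bash
python3 - <<'E'
from h import *
from plant import manip
s=load("topf")
f=lambda p,k,o,z:ray(s,(p[0]+.5)/k-.5+o[0],(p[1]+.5)/k-.5+o[1],z)
P=np.array([f(p,8,(240,160),.18) for p in [(302,105),(542,190),(455,430),(222,340)]]);print(P.mean(0))
B=np.array([f(p,8,(240,160),0) for p in [(232,380),(425,445)]]); print("base edge mid",B.mean(0),"rim near edge mid",P[2:].mean(0))
c=cloud(s); t=np.array([.553,.145]); print("opener", c[208,147], c[210,155], manip.get_obs()["time"])
E
```

```text
[ 0.57551539 -0.16036774  0.18      ]
base edge mid [ 0.55063931 -0.1531033   0.        ] rim near edge mid [ 0.54806542 -0.15038352  0.18      ]
opener [0.55876503 0.14074044 0.02750532] [0.55442661 0.12406975 0.02352957] 23.7833
```

Pot is upright (rim and base edges agree to about 3 mm over 180 mm) and 5–6 mm from its start; the opener is near the tray's centre.

```bash
python3 -c "
from plant import manip
print(manip.hand_in())"
```

```text
the job is handed in; nothing more can be done
None
```

The opener is lying in the tray, and the empty pot is standing upright close to where it started. I handed the job in at about 23.8 s and got no verdict back.

**What I did:**
- **Turning the pot:** I took the leftmost pot, the one with the opener in it. I gripped it from above and turned it 41.5° in place, because the arm could not reach its flat sides from the original angle.
- **Tipping:** I then gripped it from the side, carried it over the spoon to the tray and tipped it with the mouth edge about 45 mm above the shelf. The opener had not moved at a 21° slope; at about 25° it slid out.
- **Putting it back:** I stood the pot up, carried it back, set it down until I felt contact, let go and raised the arm clear.

**Last checks, from the camera images:**
- **Opener:** it lies near the tray's centre, with its top surface about 24–28 mm above the shelf.
- **Pot:** it is empty and about 6 mm from its starting position. It is upright to about 0.02 rad (limit 0.08), and it stays turned by the 41.5°.
- **Tin, cup, spoon and block:** they look unmoved by eye; I did not measure them again at the end.
- **Gripper:** it is open above the pot with essentially no contact force.

No check failed or disagreed beyond the few millimetres of calibration error.

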